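# Find the flat bench riser with a straightedge and pile the parts trays on it

## Task

One of the two bench risers is bowed: find out which with the straightedge, laying it lengthwise along the middle of the riser on the robot's left first and then of the one on its right, and on each pressing down firmly from above, with the bar let go, first on its red end and then on its blue end, to see if it rocks. Put the straightedge back flat along its green mat, and stack all the parts trays in one straight pile lengthwise in the middle of the flat riser, standing level, each shifted lengthwise by about 25 mm from the one below, alternately towards one end and the other, so that it rests on the lip below (the third is right above the first). Leave the red mug where it is.

Things in the scene. Friction and masses are not known exactly. Their poses are not given: they have to be found in the camera images.
- riser_a: Bench riser (one on the robot's left, y > 0, one on its right): bare aluminium plate 220 mm long (x, roughly away from the robot) by 100 mm wide (y), on feet, screwed down. Origin on the bench under its centre. It may be the flat or the bowed one: the flat one's top is 40 mm above the bench all over.
- riser_b: Bench riser (one on the robot's left, y > 0, one on its right): bare aluminium plate 220 mm long (x, roughly away from the robot) by 100 mm wide (y), on feet, screwed down. Origin on the bench under its centre. It may be the flat or the bowed one: the bowed one's top has a crest across its middle, 42 mm up, and slopes 2 degrees to 38 mm at both ends, so a tray there stands 2 degrees askew.
- mat: Thin green mat, the straightedge's place: 250 mm (x) by 70 mm (y), 2 mm thick, fixed to the bench. Origin under its centre.
- straightedge_mid (a point): Centre (half-way up) of the straightedge, a straight steel bar 200 mm long (x), 22 mm wide (y) and 24 mm tall (z up), 200 g, loose. The last 30 mm at its +x end are red, the last 30 mm at its -x end are blue. It starts lying on the mat. On the bowed riser it tips about 4 degrees from slope to slope.
- straightedge: The same straightedge; origin at the centre of its underside, same axes.
- tray1_mid (a point): Centre (half-way up) of the yellow parts tray, absent in some starts: 120 mm long (x), 56 wide (y), 30 tall (z up), 105 to 210 g, loose, on the bench; walls 5 mm, a 20 mm broad solid lip at each end level with the rim. Contents fixed, below the rim. Symmetric end for end; flat underside.
- tray2_mid (a point): Centre (half-way up) of the orange parts tray, absent in some starts: 120 mm long (x), 56 wide (y), 30 tall (z up), 105 to 210 g, loose, on the bench; walls 5 mm, a 20 mm broad solid lip at each end level with the rim. Contents fixed, below the rim. Symmetric end for end; flat underside.
- tray3_mid (a point): Centre (half-way up) of the grey parts tray, absent in some starts: 120 mm long (x), 56 wide (y), 30 tall (z up), 105 to 210 g, loose, on the bench; walls 5 mm, a 20 mm broad solid lip at each end level with the rim. Contents fixed, below the rim. Symmetric end for end; flat underside.
- tray4_mid (a point): Centre (half-way up) of the green parts tray, absent in some starts: 120 mm long (x), 56 wide (y), 30 tall (z up), 105 to 210 g, loose, on the bench; walls 5 mm, a 20 mm broad solid lip at each end level with the rim. Contents fixed, below the rim. Symmetric end for end; flat underside.
- mug: Bystander: red lidded mug, 80 mm across and 115 mm tall; origin under its centre.
Mind the look-alikes: they are no part of the job. What is shaped like the part that bears tray3_mid but brown or purple is not meant.

How it is judged (in metres and radians):
On the way, in this order (a step that is already met when the one before it is completed fails the run):
1. the straightedge lies lengthwise along the middle of the left riser (within 45 mm) and its red end is pressed down from above with more than 2.5 N for 0.2 s (((world y of riser_a above 0 m and x of straightedge_mid in the frame of riser_a between -0.045 and 0.045 m and y of straightedge_mid in the frame of riser_a between -0.045 and 0.045 m and z of straightedge_mid in the frame of riser_a between 0.042 and 0.064 m and angle between the x axis of straightedge_mid and the x axis of riser_a, either way round below 0.25 rad) or (world y of riser_b above 0 m and x of straightedge_mid in the frame of riser_b between -0.045 and 0.045 m and y of straightedge_mid in the frame of riser_b between -0.045 and 0.045 m and z of straightedge_mid in the frame of riser_b between 0.042 and 0.064 m and angle between the x axis of straightedge_mid and the x axis of riser_b, either way round below 0.25 rad)) and contact force between the fingers and straightedge above 2.5 N and x of the grasp point in the frame of straightedge_mid above 0.05 m and z of the grasp point in the frame of straightedge_mid above 0.016 m), for 0.2 s.
2. the straightedge lies lengthwise along the middle of the left riser (within 45 mm) and its blue end is pressed down from above with more than 2.5 N for 0.2 s (((world y of riser_a above 0 m and x of straightedge_mid in the frame of riser_a between -0.045 and 0.045 m and y of straightedge_mid in the frame of riser_a between -0.045 and 0.045 m and z of straightedge_mid in the frame of riser_a between 0.042 and 0.064 m and angle between the x axis of straightedge_mid and the x axis of riser_a, either way round below 0.25 rad) or (world y of riser_b above 0 m and x of straightedge_mid in the frame of riser_b between -0.045 and 0.045 m and y of straightedge_mid in the frame of riser_b between -0.045 and 0.045 m and z of straightedge_mid in the frame of riser_b between 0.042 and 0.064 m and angle between the x axis of straightedge_mid and the x axis of riser_b, either way round below 0.25 rad)) and contact force between the fingers and straightedge above 2.5 N and x of the grasp point in the frame of straightedge_mid below -0.05 m and z of the grasp point in the frame of straightedge_mid above 0.016 m), for 0.2 s.
3. the straightedge lies lengthwise along the middle of the right riser (within 45 mm) and its red end is pressed down from above with more than 2.5 N for 0.2 s (((world y of riser_a below 0 m and x of straightedge_mid in the frame of riser_a between -0.045 and 0.045 m and y of straightedge_mid in the frame of riser_a between -0.045 and 0.045 m and z of straightedge_mid in the frame of riser_a between 0.042 and 0.064 m and angle between the x axis of straightedge_mid and the x axis of riser_a, either way round below 0.25 rad) or (world y of riser_b below 0 m and x of straightedge_mid in the frame of riser_b between -0.045 and 0.045 m and y of straightedge_mid in the frame of riser_b between -0.045 and 0.045 m and z of straightedge_mid in the frame of riser_b between 0.042 and 0.064 m and angle between the x axis of straightedge_mid and the x axis of riser_b, either way round below 0.25 rad)) and contact force between the fingers and straightedge above 2.5 N and x of the grasp point in the frame of straightedge_mid above 0.05 m and z of the grasp point in the frame of straightedge_mid above 0.016 m), for 0.2 s.
4. the straightedge lies lengthwise along the middle of the right riser (within 45 mm) and its blue end is pressed down from above with more than 2.5 N for 0.2 s (((world y of riser_a below 0 m and x of straightedge_mid in the frame of riser_a between -0.045 and 0.045 m and y of straightedge_mid in the frame of riser_a between -0.045 and 0.045 m and z of straightedge_mid in the frame of riser_a between 0.042 and 0.064 m and angle between the x axis of straightedge_mid and the x axis of riser_a, either way round below 0.25 rad) or (world y of riser_b below 0 m and x of straightedge_mid in the frame of riser_b between -0.045 and 0.045 m and y of straightedge_mid in the frame of riser_b between -0.045 and 0.045 m and z of straightedge_mid in the frame of riser_b between 0.042 and 0.064 m and angle between the x axis of straightedge_mid and the x axis of riser_b, either way round below 0.25 rad)) and contact force between the fingers and straightedge above 2.5 N and x of the grasp point in the frame of straightedge_mid below -0.05 m and z of the grasp point in the frame of straightedge_mid above 0.016 m), for 0.2 s.
At the end, for the whole second after the job is handed in: Bar flat along the mat (40 mm lengthwise, 30 across, 14 deg). All trays level (1 deg) in one pile along the flat riser (centre within 55 mm lengthwise, 30 across, 14 deg); neighbours shifted 12-40 mm lengthwise, two levels apart under 18 mm; in line within 15 mm and 11 deg (x of straightedge_mid in the frame of mat between -0.04 and 0.04 m and y of straightedge_mid in the frame of mat between -0.03 and 0.03 m and height (world z) of straightedge_mid below 0.02 m and angle between straightedge_mid's own z axis and vertical below 0.1 rad and angle between the x axis of straightedge_mid and the x axis of mat, either way round below 0.25 rad and (((x of tray1_mid in the frame of riser_a between -0.055 and 0.055 m and y of tray1_mid in the frame of riser_a between -0.03 and 0.03 m and angle between the x axis of tray1_mid and the x axis of riser_a, either way round below 0.25 rad and z of tray1_mid in the frame of riser_a above 0.045 m and angle between tray1_mid's own z axis and vertical below 0.018 rad) and (x of tray2_mid in the frame of riser_a between -0.055 and 0.055 m and y of tray2_mid in the frame of riser_a between -0.03 and 0.03 m and angle between the x axis of tray2_mid and the x axis of riser_a, either way round below 0.25 rad and z of tray2_mid in the frame of riser_a above 0.045 m and angle between tray2_mid's own z axis and vertical below 0.018 rad) and (x of tray3_mid in the frame of riser_a between -0.055 and 0.055 m and y of tray3_mid in the frame of riser_a between -0.03 and 0.03 m and angle between the x axis of tray3_mid and the x axis of riser_a, either way round below 0.25 rad and z of tray3_mid in the frame of riser_a above 0.045 m and angle between tray3_mid's own z axis and vertical below 0.018 rad) and (x of tray4_mid in the frame of riser_a between -0.055 and 0.055 m and y of tray4_mid in the frame of riser_a between -0.03 and 0.03 m and angle between the x axis of tray4_mid and the x axis of riser_a, either way round below 0.25 rad and z of tray4_mid in the frame of riser_a above 0.045 m and angle between tray4_mid's own z axis and vertical below 0.018 rad)) or ((x of tray1_mid in the frame of riser_b between -0.055 and 0.055 m and y of tray1_mid in the frame of riser_b between -0.03 and 0.03 m and angle between the x axis of tray1_mid and the x axis of riser_b, either way round below 0.25 rad and z of tray1_mid in the frame of riser_b above 0.045 m and angle between tray1_mid's own z axis and vertical below 0.018 rad) and (x of tray2_mid in the frame of riser_b between -0.055 and 0.055 m and y of tray2_mid in the frame of riser_b between -0.03 and 0.03 m and angle between the x axis of tray2_mid and the x axis of riser_b, either way round below 0.25 rad and z of tray2_mid in the frame of riser_b above 0.045 m and angle between tray2_mid's own z axis and vertical below 0.018 rad) and (x of tray3_mid in the frame of riser_b between -0.055 and 0.055 m and y of tray3_mid in the frame of riser_b between -0.03 and 0.03 m and angle between the x axis of tray3_mid and the x axis of riser_b, either way round below 0.25 rad and z of tray3_mid in the frame of riser_b above 0.045 m and angle between tray3_mid's own z axis and vertical below 0.018 rad) and (x of tray4_mid in the frame of riser_b between -0.055 and 0.055 m and y of tray4_mid in the frame of riser_b between -0.03 and 0.03 m and angle between the x axis of tray4_mid and the x axis of riser_b, either way round below 0.25 rad and z of tray4_mid in the frame of riser_b above 0.045 m and angle between tray4_mid's own z axis and vertical below 0.018 rad))) and y of tray2_mid in the frame of tray1_mid between -0.015 and 0.015 m and angle between the x axis of each of tray2_mid, tray3_mid, tray4_mid and the x axis of tray1_mid, either way round below 0.2 rad and ((z of tray2_mid in the frame of tray1_mid between 0.052 and 0.068 m and x of tray2_mid in the frame of tray1_mid between -0.018 and 0.018 m) or (z of tray2_mid in the frame of tray1_mid between 0.022 and 0.038 m and x of tray2_mid in the frame of tray1_mid between 0.012 and 0.04 m) or (z of tray2_mid in the frame of tray1_mid between 0.082 and 0.098 m and x of tray2_mid in the frame of tray1_mid between 0.008 and 0.044 m) or (z of tray2_mid in the frame of tray1_mid between 0.022 and 0.038 m and x of tray2_mid in the frame of tray1_mid between -0.04 and -0.012 m) or (z of tray2_mid in the frame of tray1_mid between 0.082 and 0.098 m and x of tray2_mid in the frame of tray1_mid between -0.044 and -0.008 m) or (z of tray2_mid in the frame of tray1_mid between -0.068 and -0.052 m and x of tray2_mid in the frame of tray1_mid between -0.018 and 0.018 m) or (z of tray2_mid in the frame of tray1_mid between -0.038 and -0.022 m and x of tray2_mid in the frame of tray1_mid between 0.012 and 0.04 m) or (z of tray2_mid in the frame of tray1_mid between -0.098 and -0.082 m and x of tray2_mid in the frame of tray1_mid between 0.008 and 0.044 m) or (z of tray2_mid in the frame of tray1_mid between -0.038 and -0.022 m and x of tray2_mid in the frame of tray1_mid between -0.04 and -0.012 m) or (z of tray2_mid in the frame of tray1_mid between -0.098 and -0.082 m and x of tray2_mid in the frame of tray1_mid between -0.044 and -0.008 m)) and y of tray3_mid in the frame of tray1_mid between -0.015 and 0.015 m and ((z of tray3_mid in the frame of tray1_mid between 0.052 and 0.068 m and x of tray3_mid in the frame of tray1_mid between -0.018 and 0.018 m) or (z of tray3_mid in the frame of tray1_mid between 0.022 and 0.038 m and x of tray3_mid in the frame of tray1_mid between 0.012 and 0.04 m) or (z of tray3_mid in the frame of tray1_mid between 0.082 and 0.098 m and x of tray3_mid in the frame of tray1_mid between 0.008 and 0.044 m) or (z of tray3_mid in the frame of tray1_mid between 0.022 and 0.038 m and x of tray3_mid in the frame of tray1_mid between -0.04 and -0.012 m) or (z of tray3_mid in the frame of tray1_mid between 0.082 and 0.098 m and x of tray3_mid in the frame of tray1_mid between -0.044 and -0.008 m) or (z of tray3_mid in the frame of tray1_mid between -0.068 and -0.052 m and x of tray3_mid in the frame of tray1_mid between -0.018 and 0.018 m) or (z of tray3_mid in the frame of tray1_mid between -0.038 and -0.022 m and x of tray3_mid in the frame of tray1_mid between 0.012 and 0.04 m) or (z of tray3_mid in the frame of tray1_mid between -0.098 and -0.082 m and x of tray3_mid in the frame of tray1_mid between 0.008 and 0.044 m) or (z of tray3_mid in the frame of tray1_mid between -0.038 and -0.022 m and x of tray3_mid in the frame of tray1_mid between -0.04 and -0.012 m) or (z of tray3_mid in the frame of tray1_mid between -0.098 and -0.082 m and x of tray3_mid in the frame of tray1_mid between -0.044 and -0.008 m)) and y of tray3_mid in the frame of tray2_mid between -0.015 and 0.015 m and angle between the x axis of each of tray3_mid, tray4_mid and the x axis of tray2_mid, either way round below 0.2 rad and ((z of tray3_mid in the frame of tray2_mid between 0.052 and 0.068 m and x of tray3_mid in the frame of tray2_mid between -0.018 and 0.018 m) or (z of tray3_mid in the frame of tray2_mid between 0.022 and 0.038 m and x of tray3_mid in the frame of tray2_mid between 0.012 and 0.04 m) or (z of tray3_mid in the frame of tray2_mid between 0.082 and 0.098 m and x of tray3_mid in the frame of tray2_mid between 0.008 and 0.044 m) or (z of tray3_mid in the frame of tray2_mid between 0.022 and 0.038 m and x of tray3_mid in the frame of tray2_mid between -0.04 and -0.012 m) or (z of tray3_mid in the frame of tray2_mid between 0.082 and 0.098 m and x of tray3_mid in the frame of tray2_mid between -0.044 and -0.008 m) or (z of tray3_mid in the frame of tray2_mid between -0.068 and -0.052 m and x of tray3_mid in the frame of tray2_mid between -0.018 and 0.018 m) or (z of tray3_mid in the frame of tray2_mid between -0.038 and -0.022 m and x of tray3_mid in the frame of tray2_mid between 0.012 and 0.04 m) or (z of tray3_mid in the frame of tray2_mid between -0.098 and -0.082 m and x of tray3_mid in the frame of tray2_mid between 0.008 and 0.044 m) or (z of tray3_mid in the frame of tray2_mid between -0.038 and -0.022 m and x of tray3_mid in the frame of tray2_mid between -0.04 and -0.012 m) or (z of tray3_mid in the frame of tray2_mid between -0.098 and -0.082 m and x of tray3_mid in the frame of tray2_mid between -0.044 and -0.008 m)) and y of tray4_mid in the frame of tray1_mid between -0.015 and 0.015 m and ((z of tray4_mid in the frame of tray1_mid between 0.052 and 0.068 m and x of tray4_mid in the frame of tray1_mid between -0.018 and 0.018 m) or (z of tray4_mid in the frame of tray1_mid between 0.022 and 0.038 m and x of tray4_mid in the frame of tray1_mid between 0.012 and 0.04 m) or (z of tray4_mid in the frame of tray1_mid between 0.082 and 0.098 m and x of tray4_mid in the frame of tray1_mid between 0.008 and 0.044 m) or (z of tray4_mid in the frame of tray1_mid between 0.022 and 0.038 m and x of tray4_mid in the frame of tray1_mid between -0.04 and -0.012 m) or (z of tray4_mid in the frame of tray1_mid between 0.082 and 0.098 m and x of tray4_mid in the frame of tray1_mid between -0.044 and -0.008 m) or (z of tray4_mid in the frame of tray1_mid between -0.068 and -0.052 m and x of tray4_mid in the frame of tray1_mid between -0.018 and 0.018 m) or (z of tray4_mid in the frame of tray1_mid between -0.038 and -0.022 m and x of tray4_mid in the frame of tray1_mid between 0.012 and 0.04 m) or (z of tray4_mid in the frame of tray1_mid between -0.098 and -0.082 m and x of tray4_mid in the frame of tray1_mid between 0.008 and 0.044 m) or (z of tray4_mid in the frame of tray1_mid between -0.038 and -0.022 m and x of tray4_mid in the frame of tray1_mid between -0.04 and -0.012 m) or (z of tray4_mid in the frame of tray1_mid between -0.098 and -0.082 m and x of tray4_mid in the frame of tray1_mid between -0.044 and -0.008 m)) and y of tray4_mid in the frame of tray2_mid between -0.015 and 0.015 m and ((z of tray4_mid in the frame of tray2_mid between 0.052 and 0.068 m and x of tray4_mid in the frame of tray2_mid between -0.018 and 0.018 m) or (z of tray4_mid in the frame of tray2_mid between 0.022 and 0.038 m and x of tray4_mid in the frame of tray2_mid between 0.012 and 0.04 m) or (z of tray4_mid in the frame of tray2_mid between 0.082 and 0.098 m and x of tray4_mid in the frame of tray2_mid between 0.008 and 0.044 m) or (z of tray4_mid in the frame of tray2_mid between 0.022 and 0.038 m and x of tray4_mid in the frame of tray2_mid between -0.04 and -0.012 m) or (z of tray4_mid in the frame of tray2_mid between 0.082 and 0.098 m and x of tray4_mid in the frame of tray2_mid between -0.044 and -0.008 m) or (z of tray4_mid in the frame of tray2_mid between -0.068 and -0.052 m and x of tray4_mid in the frame of tray2_mid between -0.018 and 0.018 m) or (z of tray4_mid in the frame of tray2_mid between -0.038 and -0.022 m and x of tray4_mid in the frame of tray2_mid between 0.012 and 0.04 m) or (z of tray4_mid in the frame of tray2_mid between -0.098 and -0.082 m and x of tray4_mid in the frame of tray2_mid between 0.008 and 0.044 m) or (z of tray4_mid in the frame of tray2_mid between -0.038 and -0.022 m and x of tray4_mid in the frame of tray2_mid between -0.04 and -0.012 m) or (z of tray4_mid in the frame of tray2_mid between -0.098 and -0.082 m and x of tray4_mid in the frame of tray2_mid between -0.044 and -0.008 m)) and y of tray4_mid in the frame of tray3_mid between -0.015 and 0.015 m and angle between the x axis of tray4_mid and the x axis of tray3_mid, either way round below 0.2 rad and ((z of tray4_mid in the frame of tray3_mid between 0.052 and 0.068 m and x of tray4_mid in the frame of tray3_mid between -0.018 and 0.018 m) or (z of tray4_mid in the frame of tray3_mid between 0.022 and 0.038 m and x of tray4_mid in the frame of tray3_mid between 0.012 and 0.04 m) or (z of tray4_mid in the frame of tray3_mid between 0.082 and 0.098 m and x of tray4_mid in the frame of tray3_mid between 0.008 and 0.044 m) or (z of tray4_mid in the frame of tray3_mid between 0.022 and 0.038 m and x of tray4_mid in the frame of tray3_mid between -0.04 and -0.012 m) or (z of tray4_mid in the frame of tray3_mid between 0.082 and 0.098 m and x of tray4_mid in the frame of tray3_mid between -0.044 and -0.008 m) or (z of tray4_mid in the frame of tray3_mid between -0.068 and -0.052 m and x of tray4_mid in the frame of tray3_mid between -0.018 and 0.018 m) or (z of tray4_mid in the frame of tray3_mid between -0.038 and -0.022 m and x of tray4_mid in the frame of tray3_mid between 0.012 and 0.04 m) or (z of tray4_mid in the frame of tray3_mid between -0.098 and -0.082 m and x of tray4_mid in the frame of tray3_mid between 0.008 and 0.044 m) or (z of tray4_mid in the frame of tray3_mid between -0.038 and -0.022 m and x of tray4_mid in the frame of tray3_mid between -0.04 and -0.012 m) or (z of tray4_mid in the frame of tray3_mid between -0.098 and -0.082 m and x of tray4_mid in the frame of tray3_mid between -0.044 and -0.008 m))); the robot touches nothing.
It fails at once if the mug is shoved by more than 40 mm or knocked over (distance of mug from where it was at the start of the episode above 0.04 m or angle between mug's own z axis and vertical above 0.5 rad).
Of tray1, tray2, tray3, tray4 only 2 to 4 are there at a start; the rules pass over those that are not, and their reading is None.
At some moment in a run one of straightedge may be knocked a few centimetres aside while the robot is not near it.
Once in a run the grip may slacken for a moment while it holds something.
It also fails if it takes over 210 s, if anything falls off the work surface, if the arm or the gripper's body presses on something with over 40 N, if the wrist force passes 120 N, or if a joint passes its speed limit or range.

## Robot

A 6-joint arm with a two-finger parallel gripper is mounted at the origin on the work surface. World frame = base frame: x ahead of the robot, y to its left, z up, the work surface at z = 0. Lengths are in m, angles in degrees, forces in N, time in s.
With the tool pointing down it reaches from about 0.375 to 0.9 m from the base axis. Payload 3.1 kg.
Tool frame: the origin (TCP) lies on the centre line of the jaws, within the pads' length; the fingertips stand 25 mm ahead of it and the grasp point (between the pads) lies 6 mm ahead of it; z points along the fingers, y is the line along which they close (so a half turn about z gives the same grasp; the last joint's range is limited). The gripper opens to 87 mm and grips with 3 to 60 N. Pads are 19 mm wide; open, the fingers measure 117 mm over their backs; the gripper's body (75 mm by 190 mm) begins 51 mm behind the grasp point.
Start: joints at [59.272, 30.224, 82.088, -0, 67.689, -10.227], TCP at [0.219, 0.585, 0.248] pointing down, gripper open.
Joint ranges: [-176.69, 176.69], [-43.24, 126.21], [12.49, 139.97], [-82, 262], [0, 151.66], [-163.58, 163.58]. Speed limits (degrees/s): [159.86, 159.86, 180, 180, 180, 180].

## Interface

Orientations are given as a 3x3 rotation matrix whose columns are the frame's x, y, z axes.
In Python, from rig import * gives the robot as it stands.
- The arm moves only by the tool step_arm, never from a script. Its argument "steps" is a list of rows, each a list of 7 numbers: the shift along the tool's x, y, z normalised to -1 to 1, where 1 is 0.3 m, then the turn, a rotation vector about the tool's x, y, z normalised to -1 to 1, where 1 is 45 degrees, then the gripper's target within -1 to 1 (shut at 1, half-way at 0, fully open at -1). A call has 1 to 8 rows; each row is the pose to reach, as a shift and turn from the pose commanded when the call began, along the tool's axes at that moment; what a row does not reach only later rows make up. A row lasts 1/12 s, in which the tool goes at most 41.7 mm and 7.16 degrees, less where a joint would pass 70% of its speed; a pose out of reach is approached as far as the arm can. A call with a number of a shift or a turn outside -1 to 1 is refused whole. A call with a gripper value outside its range is refused whole. The fingers move at their own pace and stop on an object; the grip force is fixed at half the most. Time passes only in rows, so rows that repeat a pose let the fingers close. It gives the time, the measured TCP pose, the force, the opening and the grip force at its end, in the units of the state.
- read_state(): the state, without advancing time (a new reading comes with each control period).
- capture(name): name is "side" or "top"; returns a dict with "image" (420x560x3 uint8, red, green, blue), "vertical_fov" (degrees; the focal length in pixels is half the picture's height over the tangent of half this angle, whatever the lens; pixels are square), "cx", "cy" (the principal point, pixels), "world_from_camera" (4x4, takes a point from camera to world coordinates). Camera axes: x right, y down, z forward; pixel columns grow to the right and rows downward; lengths in m; the calibration is good to about 2 mm. A picture is of the moment at which its call begins. There is no depth.
- hand_in(): hands the job in; it is judged then, once.
The state is a dict: "time_s": time; "joint_positions": joint angles; "qvel": joint speeds; "tau": joint torques, N m; "position": TCP position; "tcp_rot": TCP orientation; "force": force on the tool from outside, world axes, zero at the start; "moment": the same for the moment, N m; "opening": opening from 0.0 (shut) to 1.0 (fully open); "grasp_force": force on a finger pad.
Only numpy, scipy, OpenCV 4.12 (cv2) and the standard library are available. Lean on these libraries where they do the work, as an engineer would, in place of code of your own. Each camera call takes 0.05 s, during which the arm holds its last target. There are 200 camera calls.

## Working session

There is one attempt and no reset: what is moved stays moved. The work goes in short steps, Python scripts to look and compute and a tool call to move; the robot and the scene stay as the last step left them, time stands still between calls to the robot, and variables do not carry over. Pictures are saved under pics/ and viewed, at most 14 in all, crops included, and the job is handed in when it is done.

Besides the shell and the picture viewer there is one more tool, called by a JSON object that holds its "op" and its "data". step_arm: Moves the arm, as the interface text tells. Scaled input: -1 to 1 covers 0.3 m each way for a shift and 45 degrees each way for a turn. Its arguments: {"type":"object","properties":{"steps":{"type":"array"}},"required":["steps"]}

```bash
mkdir -p pics; ls; cat > h.py <<'E'
from rig import *
import numpy as np, cv2
def grab(n,f=None):
    c=capture(n)
    if f: cv2.imwrite('pics/'+f,cv2.cvtColor(np.asarray(c['image']),cv2.COLOR_RGB2BGR))
    return c
def foc(c): return 210/np.tan(np.radians(c['vertical_fov'])/2)
def px2w(c,u,v,z):
    f=foc(c);T=np.array(c['world_from_camera']);d=T[:3,:3]@np.array([(u-c['cx'])/f,(v-c['cy'])/f,1])
    o=T[:3,3];return o+d*(z-o[2])/d[2]
def w2px(c,p):
    T=np.array(c['world_from_camera']);q=T[:3,:3].T@(np.array(p)-T[:3,3]);f=foc(c)
    return q[0]/q[2]*f+c['cx'],q[1]/q[2]*f+c['cy']
E
python3 - <<'E'
from h import *
for n in('top','side'):
    c=grab(n,n+'0.png');print(n,c['vertical_fov'],c['cx'],c['cy'],np.round(c['world_from_camera'],3).tolist())
    for k in c:
        if k!='image':print(k)
s=read_state();print(s)
E
```

```text
pics
top 55.11412961050579 280.4330631384258 206.06163363559898 [[0.014, -0.999, 0.039, 0.552], [-1.0, -0.014, -0.003, -0.076], [0.003, -0.039, -0.999, 0.989], [0.0, 0.0, 0.0, 1.0]]
vertical_fov
cx
cy
world_from_camera
side 57.0462468265498 277.3163431551521 205.2027340901622 [[-0.963, -0.151, 0.225, 0.376], [-0.27, 0.495, -0.826, 0.727], [0.013, -0.856, -0.517, 0.547], [0.0, 0.0, 0.0, 1.0]]
vertical_fov
cx
cy
world_from_camera
{'time_s': 0.1, 'joint_positions': array([ 5.92715601e+01,  3.02764044e+01,  8.21501524e+01, -1.91614389e-03,
        6.76874652e+01, -1.02260059e+01]), 'qvel': array([-0.06373847, -0.10968546, -0.12419054, -0.0383588 ,  0.04806503,
        0.08528361]), 'tau': array([ 4.59866460e-04, -4.40988529e+01, -1.77152520e+01,  6.35387376e-02,
        5.33596321e-02, -2.65731859e-05]), 'position': array([0.21855294, 0.5848863 , 0.24663362]), 'tcp_rot': array([[-9.36661609e-01,  3.50234278e-01, -9.90263502e-04],
       [ 3.50235529e-01,  9.36660074e-01, -1.72645925e-03],
       [ 3.22875076e-04, -1.96393356e-03, -9.99998019e-01]]), 'force': array([ 0.17932012, -0.03455778,  0.30122574]), 'moment': array([ 0.02926798, -0.00836684, -0.02477537]), 'grasp_force': 0.0, 'opening': 1.0039342533143496}
```

View pics/top0.png

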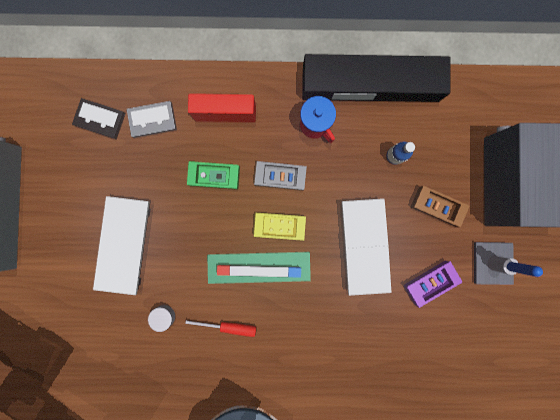

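View pics/side0.png

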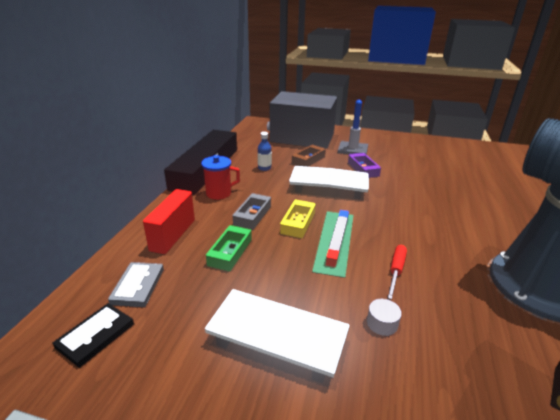

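Top view: the bar is on the green mat (260,270), with its red end at (223,270) and its blue end at (294,272). The risers are at (122,246) on the left and (367,246) on the right. The trays are green (213,175), grey (280,176) and yellow (280,227); orange is absent. The mug is at (318,115).

Look-alikes:
- **Tray:** brown (440,206), purple (434,284) and the grey cassette (151,119) could be taken for the grey tray.
- **Bar:** the red screwdriver (238,328) and the red box (222,107) could be taken for it.

I choose by the description: the bar is the one on the mat.

```bash
cat >> h.py <<'E'
R={'green':((50,75),(120,255),(90,255),(180,150,250,200)),'yellow':((22,34),(120,255),(90,255),(240,200,320,250))}
def rect(c,mask,z):
    """largest blob -> world centre, long-axis angle (deg from +x), size at height z"""
    n,l,st,_=cv2.connectedComponentsWithStats(mask.astype(np.uint8));i=1+np.argmax(st[1:,4])
    cs,_=cv2.findContours((l==i).astype(np.uint8),cv2.RETR_EXTERNAL,cv2.CHAIN_APPROX_NONE)
    b=cv2.boxPoints(cv2.minAreaRect(cs[0]));w=np.array([px2w(c,u,v,z) for u,v in b])
    e=w[1]-w[0];g=w[2]-w[1];L=e if np.linalg.norm(e)>np.linalg.norm(g) else g
    a=np.degrees(np.arctan2(L[1],L[0]))%180
    return w.mean(0).round(4),round(a,1),round(np.linalg.norm(e),3),round(np.linalg.norm(g),3),b.mean(0).round(1)
def box(m,x0,y0,x1,y1):
    k=np.zeros_like(m);k[y0:y1,x0:x1]=m[y0:y1,x0:x1];return k
E
python3 - <<'E'
from h import *
c=grab('top');im=np.asarray(c['image']);h=cv2.cvtColor(im,cv2.COLOR_RGB2HSV);H,S,V=[h[...,i].astype(int) for i in range(3)]
R,G,B=[im[...,i].astype(int) for i in range(3)]
gr=(G>R+30)&(G>B+15)
print('green',rect(c,box(gr,180,155,246,195),.03))
print('yellow',rect(c,box((R>B+60)&(G>B+60)&(V>110),245,205,315,248),.03))
print('mat',rect(c,box(gr,195,245,325,290),.002))
print('greytray',rect(c,box((S<70)&(V>60),248,155,314,195),.03))
w=(S<50)&(V>150)
print('risL',rect(c,box(w,85,190,160,300),.04));print('risR',rect(c,box(w,335,190,400,300),.04))
print('bar white',rect(c,box(w,205,255,315,285),.026))
red=(R>G+70)&(R>B+70);blue=(B>R+50)&(B>G+20)
print('red',rect(c,box(red,205,255,245,285),.026));print('blue',rect(c,box(blue,275,255,315,285),.026))
print('mug',rect(c,box(blue,295,90,345,135),.115))
bgr=cv2.cvtColor(im,cv2.COLOR_RGB2BGR)
cv2.imwrite('pics/crop1.png',cv2.resize(bgr[150:310,180:480],(800,427),interpolation=cv2.INTER_CUBIC))
# cross-check with side view
s=grab('side');
for p in ([0.5,0,.03],):print(w2px(s,p))
E
```

```text
green (array([0.6628, 0.0846, 0.03  ]), np.float64(86.4), np.float64(0.058), np.float64(0.121), array([212.5, 174.6], dtype=float32))
yellow (array([ 0.5418, -0.0771,  0.03  ]), np.float64(86.7), np.float64(0.058), np.float64(0.121), array([279.4, 226.2], dtype=float32))
mat (array([ 0.4404, -0.0271,  0.002 ]), np.float64(92.2), np.float64(0.25), np.float64(0.07), array([258.3, 267.4], dtype=float32))
greytray (array([ 0.6638, -0.0767,  0.03  ]), np.float64(84.9), np.float64(0.059), np.float64(0.121), array([279.9, 175.1], dtype=float32))
risL (array([0.4923, 0.2958, 0.04  ]), np.float64(173.9), np.float64(0.224), np.float64(0.101), array([120.3, 245.3], dtype=float32))
risR (array([ 0.4971, -0.2829,  0.04  ]), np.float64(4.3), np.float64(0.102), np.float64(0.223), array([366.6, 246.7], dtype=float32))
bar white (array([ 0.4342, -0.0299,  0.026 ]), np.float64(89.3), np.float64(0.023), np.float64(0.138), array([258.9, 271.1], dtype=float32))
red (array([0.4369, 0.0556, 0.026 ]), np.float64(90.8), np.float64(0.029), np.float64(0.021), array([223. , 269.5], dtype=float32))
blue (array([ 0.4345, -0.1134,  0.026 ]), np.float64(90.8), np.float64(0.029), np.float64(0.021), array([294. , 271.5], dtype=float32))
mug (array([ 0.7909, -0.1583,  0.115 ]), np.float64(0.5), np.float64(0.075), np.float64(0.078), array([318. , 113.5], dtype=float32))
(np.float64(307.778671412552), np.float64(232.63670210441362))
```

View pics/crop1.png

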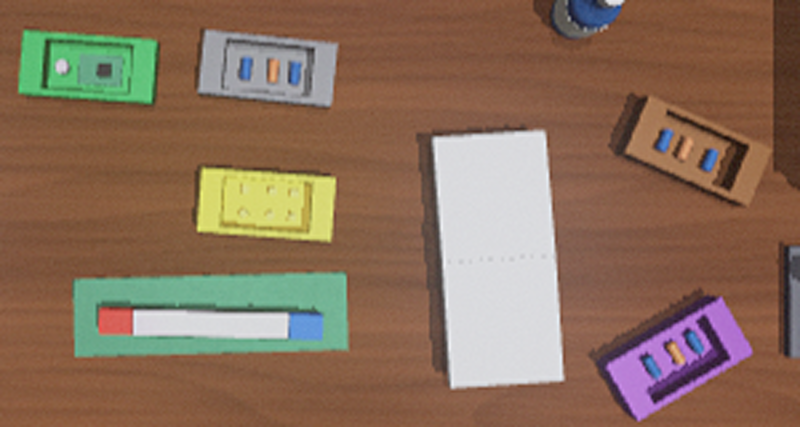

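The crop confirms the choice: steel bar (red/white/blue) on the mat, and green, grey and yellow trays. Brown and purple are the decoys. The right riser shows a crest line, which I'll check with the bar.

```bash
cat >> h.py <<'E'
def plan(*wps):
    """wps: (x,y,z,yaw of tool y) -> normalised shift/turn per call, from the measured pose"""
    s=read_state();p=np.array(s['position']);r=s['tcp_rot'];a=np.degrees(np.arctan2(r[1,1],r[0,1]))
    for x,y,z,w in wps:
        d=np.array([x,y,z])-p;t=(w-a+180)%360-180;t=t if abs(w-a)>180 else w-a
        q=np.radians(a);ax=np.array([[-np.sin(q),np.cos(q),0],[np.cos(q),np.sin(q),0],[0,0,-1]])
        m=ax@d/.3;n=int(np.ceil(max(np.linalg.norm(d)/.0417,abs(t)/7.16)))
        print(np.round(m,3).tolist(),'turn z',round(-t/45,3),'rows>=',n,'' if max(abs(m).max(),abs(t/45))<=1 else 'TOO FAR');p=np.array([x,y,z]);a=w
E
python3 -c "
from h import *
plan((.33,.28,.2,34),(.436,-.029,.12,-.5),(.436,-.029,.031,-.5))"
```

```text
[-0.704, -0.823, 0.156] turn z 0.789 rows>= 8 
[-1.051, -0.283, 0.267] turn z 0.767 rows>= 9 TOO FAR
[0.0, 0.0, 0.297] turn z -0.0 rows>= 3
```

{"op": "step_arm", "data": {"steps": [[-0.704,-0.823,0.156,0,0,0.789,-1],[-0.704,-0.823,0.156,0,0,0.789,-1],[-0.704,-0.823,0.156,0,0,0.789,-1],[-0.704,-0.823,0.156,0,0,0.789,-1],[-0.704,-0.823,0.156,0,0,0.789,-1],[-0.704,-0.823,0.156,0,0,0.789,-1],[-0.704,-0.823,0.156,0,0,0.789,-1],[-0.704,-0.823,0.156,0,0,0.789,-1]]}}

```text
time_s: 0.87
position: [0.3303, 0.278, 0.2006]
tcp_rot: [[-0.559, 0.829, 0.0], [0.829, 0.559, -0.0], [-0.0, -0.0, -1.0]]
force: [1.0, 0.2, 0.6]
opening: 1.002
grasp_force: 0.0
```

```bash
python3 -c "
from h import *
plan((.38,.1,.15,10),(.436,-.029,.1,-.5),(.436,-.029,.031,-.5))"
```

```text
[-0.585, -0.195, 0.169] turn z 0.533 rows>= 5 
[-0.456, 0.109, 0.167] turn z 0.233 rows>= 4 
[0.0, 0.0, 0.23] turn z -0.0 rows>= 2
```

{"op": "step_arm", "data": {"steps": [[-0.585,-0.195,0.169,0,0,0.533,-1],[-0.585,-0.195,0.169,0,0,0.533,-1],[-0.585,-0.195,0.169,0,0,0.533,-1],[-0.585,-0.195,0.169,0,0,0.533,-1],[-0.585,-0.195,0.169,0,0,0.533,-1],[-0.585,-0.195,0.169,0,0,0.533,-1]]}}

```text
time_s: 1.37
position: [0.3816, 0.0984, 0.1492]
tcp_rot: [[-0.168, 0.986, 0.0], [0.986, 0.168, -0.001], [-0.001, -0.0, -1.0]]
force: [-0.2, -0.1, -1.0]
opening: 1.003
grasp_force: 0.0
```

{"op": "step_arm", "data": {"steps": [[-0.456,0.109,0.167,0,0,0.233,-1],[-0.456,0.109,0.167,0,0,0.233,-1],[-0.456,0.109,0.167,0,0,0.233,-1],[-0.456,0.109,0.167,0,0,0.233,-1],[-0.456,0.109,0.167,0,0,0.233,-1],[-0.456,0.109,0.167,0,0,0.233,-1]]}}

```text
time_s: 1.87
position: [0.4361, -0.0274, 0.0996]
tcp_rot: [[0.01, 1.0, -0.001], [1.0, -0.01, 0.0], [0.0, -0.001, -1.0]]
force: [-0.1, 0.1, 0.5]
opening: 1.001
grasp_force: 0.0
```

```bash
python3 - <<'E'
from h import *
plan((.436,-.029,.031,-.5))
c=grab('top','t2.png');s=grab('side','s2.png')
a=cv2.imread('pics/t2.png')[230:310,180:340];b=cv2.imread('pics/s2.png')[180:300,270:430]
cv2.imwrite('pics/m2.png',np.vstack([cv2.resize(a,(560,280)),cv2.resize(b,(400,300),interpolation=cv2.INTER_CUBIC)[:, :].copy() if 0 else cv2.copyMakeBorder(cv2.resize(b,(400,300)),0,0,0,160,0)]))
E
```

```text
[-0.005, -0.0, 0.229] turn z -0.002 rows>= 2
```

View pics/m2.png

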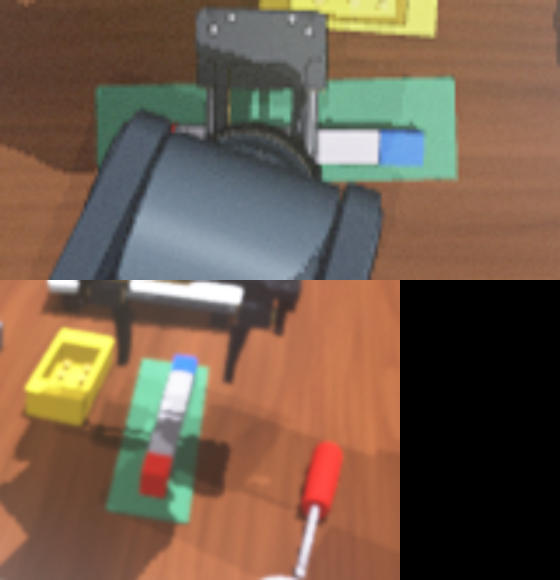

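The fingers straddle the bar on the mat: side crop fingers at (120,360) and (232,380), bar at (165,430). Next I descend and grip.

{"op": "step_arm", "data": {"steps": [[-0.005,0,0.12,0,0,0,-1],[-0.005,0,0.2,0,0,0,-1],[-0.005,0,0.229,0,0,0,-1],[-0.005,0,0.229,0,0,0,-1],[-0.005,0,0.229,0,0,0,-1]]}}

```text
time_s: 2.38
position: [0.4353, -0.0275, 0.0316]
tcp_rot: [[0.007, 1.0, -0.001], [1.0, -0.007, 0.0], [0.0, -0.001, -1.0]]
force: [0.2, -0.8, 0.5]
opening: 1.0
grasp_force: 0.0
```

{"op": "step_arm", "data": {"steps": [[0,0,0,0,0,0,1],[0,0,0,0,0,0,1],[0,0,0,0,0,0,1],[0,0,0,0,0,0,1],[0,0,0,0,0,0,1],[0,0,0,0,0,0,1],[0,0,0,0,0,0,1],[0,0,0,0,0,0,1]]}}

```text
time_s: 3.05
position: [0.4358, -0.0286, 0.0313]
tcp_rot: [[0.009, 1.0, 0.0], [1.0, -0.009, 0.0], [0.0, 0.0, -1.0]]
force: [-0.4, 0.3, -0.8]
opening: 0.475
grasp_force: 0.0
```

```bash
python3 -c "
from h import *
s=read_state();print(s['position'],s['opening'],s['grasp_force'],s['force'])
plan((.436,-.029,.14,-.5),(.47,.15,.14,50),(.492,.296,.14,84),(.492,.296,.074,84))"
```

```text
[ 0.43579723 -0.02861919  0.03129484] 0.4747984897073532 0.0 [-0.35050265  0.30652607 -0.82533649]
[-0.001, 0.001, -0.362] turn z 0.0 rows>= 3 
[0.598, 0.108, 0.0] turn z -1.122 rows>= 8 TOO FAR
[0.257, 0.42, 0.0] turn z -0.756 rows>= 5 
[0.0, 0.0, 0.22] turn z 0.0 rows>= 2
```

{"op": "step_arm", "data": {"steps": [[0,0,0,0,0,0,1],[0,0,0,0,0,0,1],[0,0,0,0,0,0,1],[0,0,0,0,0,0,1],[0,0,0,0,0,0,1],[0,0,0,0,0,0,1]]}}

```text
time_s: 3.55
position: [0.4355, -0.0285, 0.0312]
tcp_rot: [[0.008, 1.0, -0.001], [1.0, -0.008, 0.0], [0.0, -0.001, -1.0]]
force: [-0.2, 0.2, -0.1]
opening: 0.246
grasp_force: 30.0
```

{"op": "step_arm", "data": {"steps": [[0,0,-0.1,0,0,0,1],[0,0,-0.2,0,0,0,1],[0,0,-0.3,0,0,0,1],[0,0,-0.36,0,0,0,1],[0,0,-0.36,0,0,0,1]]}}

```text
time_s: 3.97
position: [0.4377, -0.0291, 0.1422]
tcp_rot: [[0.008, 1.0, 0.007], [1.0, -0.008, -0.002], [-0.002, 0.007, -1.0]]
force: [1.1, -0.3, -3.0]
opening: 0.25
grasp_force: 30.0
```

```bash
python3 -c "
from h import *
s=read_state();print(s['position'],s['opening'],s['grasp_force'],s['force'])
plan((.465,.15,.14,42),(.492,.296,.14,84),(.492,.296,.074,84))"
```

```text
[ 0.43774369 -0.02905359  0.14216287] 0.2504018637020582 29.993751347064972 [ 1.14500048 -0.26222798 -2.97310698]
[0.598, 0.086, 0.007] turn z -0.944 rows>= 6 
[0.301, 0.393, 0.0] turn z -0.933 rows>= 6 
[0.0, 0.0, 0.22] turn z 0.0 rows>= 2
```

{"op": "step_arm", "data": {"steps": [[0.1,0.014,0.001,0,0,-0.157,1],[0.2,0.028,0.002,0,0,-0.315,1],[0.3,0.042,0.003,0,0,-0.472,1],[0.4,0.057,0.005,0,0,-0.63,1],[0.5,0.072,0.006,0,0,-0.787,1],[0.598,0.086,0.007,0,0,-0.944,1],[0.598,0.086,0.007,0,0,-0.944,1]]}}

```text
time_s: 4.55
position: [0.4633, 0.1548, 0.136]
tcp_rot: [[-0.675, 0.738, 0.0], [0.738, 0.675, 0.002], [0.001, 0.001, -1.0]]
force: [0.5, 0.7, -3.2]
opening: 0.25
grasp_force: 30.0
```

{"op": "step_arm", "data": {"steps": [[0.05,0.065,0,0,0,-0.155,1],[0.1,0.131,0,0,0,-0.311,1],[0.15,0.196,0,0,0,-0.467,1],[0.2,0.262,0,0,0,-0.622,1],[0.25,0.327,0,0,0,-0.778,1],[0.301,0.393,0,0,0,-0.933,1],[0.301,0.393,0,0,0,-0.933,1],[0.301,0.393,0,0,0,-0.933,1]]}}

```text
time_s: 5.22
position: [0.4895, 0.2969, 0.1356]
tcp_rot: [[-0.995, 0.104, -0.002], [0.104, 0.995, -0.001], [0.002, -0.001, -1.0]]
force: [0.2, -0.8, -2.6]
opening: 0.247
grasp_force: 30.0
```

```bash
python3 -c "
from h import *
s=read_state();print(s['position'],s['opening'],s['grasp_force'],s['force'])
plan((.492,.296,.072,84),(.492,.296,.072,84))
s=grab('side','s3.png')"
```

```text
[0.4895228  0.29694502 0.13558141] 0.2467255530299571 29.99370127916336 [ 0.15052619 -0.8339179  -2.56339132]
[-0.009, -0.002, 0.212] turn z 0.0 rows>= 2 
[0.0, 0.0, 0.0] turn z 0.0 rows>= 0
```

View pics/s3.png

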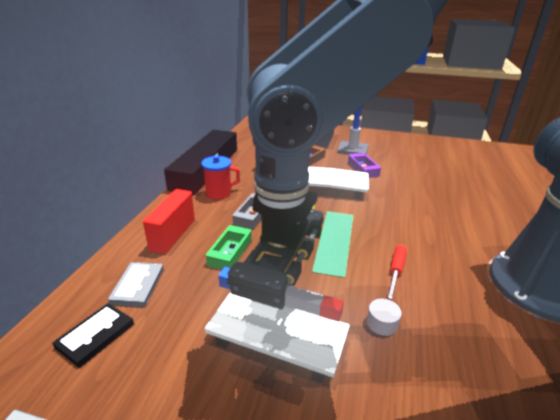

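The side view shows the bar held level over the left riser, red end near the robot at (330,305) and blue at (228,278). Lower, release and rise.

{"op": "step_arm", "data": {"steps": [[-0.009,-0.002,0.08,0,0,0,1],[-0.009,-0.002,0.15,0,0,0,1],[-0.009,-0.002,0.19,0,0,0,1],[-0.009,-0.002,0.21,0,0,0,1],[-0.009,-0.002,0.212,0,0,0,1],[-0.009,-0.002,0.212,0,0,0,1]]}}

```text
time_s: 5.77
position: [0.4929, 0.2952, 0.0734]
tcp_rot: [[-0.994, 0.106, -0.001], [0.106, 0.994, -0.0], [0.001, -0.0, -1.0]]
force: [-0.8, -0.1, -2.1]
opening: 0.249
grasp_force: 30.0
```

{"op": "step_arm", "data": {"steps": [[0,0,0,0,0,0,-1],[0,0,0,0,0,0,-1],[0,0,0,0,0,0,-1],[0,0,0,0,0,0,-1],[0,0,-0.1,0,0,0,-1],[0,0,-0.2,0,0,0,-1],[0,0,-0.3,0,0,0,-1],[0,0,-0.3,0,0,0,-1]]}}

```text
time_s: 6.43
position: [0.4965, 0.2973, 0.1697]
tcp_rot: [[-0.994, 0.104, 0.012], [0.104, 0.995, 0.004], [-0.011, 0.005, -1.0]]
force: [0.9, -0.1, 0.2]
opening: 0.773
grasp_force: 0.0
```

{"op": "step_arm", "data": {"steps": [[0.25,0,0,0,0,0,1],[0.25,0,0,0,0,0,1],[0.25,0,0,0,0,0,1],[0.25,0,0,0,0,0,1],[0.25,0,0,0,0,0,1],[0.25,0,0,0,0,0,1],[0.25,0,0,0,0,0,1],[0.25,0,0,0,0,0,1]]}}

```text
time_s: 7.1
position: [0.4195, 0.3036, 0.1635]
tcp_rot: [[-0.994, 0.106, 0.001], [0.106, 0.994, 0.0], [-0.001, 0.0, -1.0]]
force: [0.1, 0.7, -0.3]
opening: 0.346
grasp_force: 0.0
```

{"op": "step_arm", "data": {"steps": [[0,0,0,0,0,0,1],[0,0,0,0,0,0,1],[0,0,0,0,0,0,1],[0,0,0,0,0,0,1],[0,0,0,0,0,0,1],[0,0,0,0,0,0,1],[0,0,0,0,0,0,1]]}}

```text
time_s: 7.68
position: [0.4183, 0.3036, 0.1636]
tcp_rot: [[-0.995, 0.105, 0.0], [0.105, 0.995, 0.0], [-0.0, 0.0, -1.0]]
force: [-0.1, 0.4, -0.4]
opening: 0.006
grasp_force: 0.0
```

```bash
cat >> h.py <<'E'
def masks(c):
    im=np.asarray(c['image']);R,G,B=[im[...,i].astype(int) for i in range(3)]
    return (R>G+70)&(R>B+70),(B>R+50)&(B>G+20),(G>R+30)&(G>B+15)
E
python3 - <<'E'
from h import *
s=read_state();print(s['position'],s['opening'],s['force'])
c=grab('side','s4.png');t=grab('top','t4.png')
a=cv2.imread('pics/s4.png')[220:400,180:400];b=cv2.imread('pics/t4.png')[170:330,70:230]
cv2.imwrite('pics/m4.png',np.hstack([cv2.resize(a,(480,393)),cv2.resize(b,(320,320)) if 0 else cv2.copyMakeBorder(cv2.resize(b,(320,320)),0,73,0,0,0)]))
E
```

```text
[0.41827015 0.30360218 0.16356943] 0.005637729186161824 [-0.12551074  0.38045539 -0.38931357]
```

View pics/m4.png

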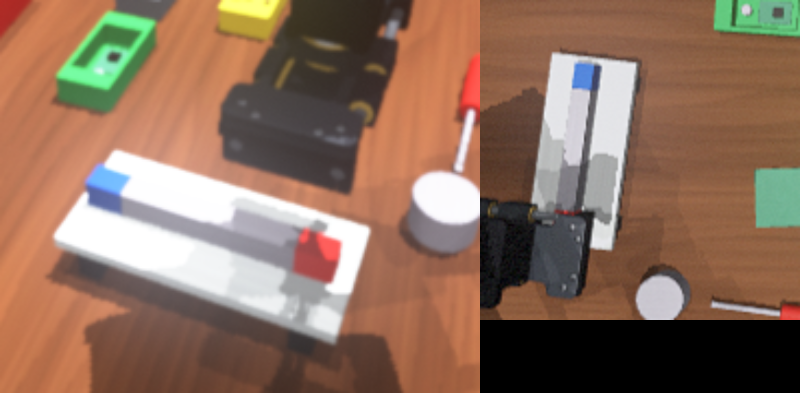

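The bar lies along the middle of the left riser: blue far end at crop (108,188), red near end at (318,255), with the closed fingers over red. Press in small increments.

{"op": "step_arm", "data": {"steps": [[0,0,0.1,0,0,0,1],[0,0,0.18,0,0,0,1],[0,0,0.225,0,0,0,1],[0,0,0.225,0,0,0,1],[0,0,0.225,0,0,0,1]]}}

```text
time_s: 8.2
position: [0.418, 0.3034, 0.0956]
tcp_rot: [[-0.995, 0.105, -0.002], [0.105, 0.995, -0.001], [0.001, -0.001, -1.0]]
force: [0.4, 0.7, 0.4]
opening: 0.006
grasp_force: 0.0
```

{"op": "step_arm", "data": {"steps": [[0,0,0.008,0,0,0,1],[0,0,0.016,0,0,0,1],[0,0,0.024,0,0,0,1],[0,0,0.024,0,0,0,1]]}}

```text
time_s: 8.53
position: [0.4189, 0.3039, 0.0894]
tcp_rot: [[-0.995, 0.105, 0.002], [0.105, 0.995, 0.001], [-0.002, 0.001, -1.0]]
force: [0.2, -0.6, -0.2]
opening: 0.001
grasp_force: 0.3
```

{"op": "step_arm", "data": {"steps": [[0,0,0.004,0,0,0,1],[0,0,0.007,0,0,0,1],[0,0,0.007,0,0,0,1],[0,0,0.007,0,0,0,1]]}}

```text
time_s: 8.87
position: [0.4189, 0.3039, 0.0893]
tcp_rot: [[-0.995, 0.104, 0.002], [0.104, 0.995, 0.001], [-0.002, 0.001, -1.0]]
force: [-2.6, -1.4, 16.7]
opening: 0.001
grasp_force: 8.7
```

{"op": "step_arm", "data": {"steps": [[0,0,0,0,0,0,1],[0,0,0,0,0,0,1],[0,0,0,0,0,0,1]]}}

```text
time_s: 9.12
position: [0.4189, 0.3039, 0.0893]
tcp_rot: [[-0.995, 0.104, 0.002], [0.104, 0.995, 0.001], [-0.002, 0.001, -1.0]]
force: [-2.5, -1.0, 17.0]
opening: 0.009
grasp_force: 8.7
```

```bash
python3 - <<'E'
from h import *
s=read_state();print(s['position'],s['force'])
grab('side','s5.png')
plan((.4189,.3039,.11,84),(.568,.288,.11,84),(.568,.288,.0955,84))
E
```

```text
[0.41887216 0.30387189 0.08932904] [-2.50045475 -1.04298251 17.00185524]
[-0.0, 0.0, -0.069] turn z 0.0 rows>= 1 
[-0.5, -0.001, 0.0] turn z 0.0 rows>= 4 
[0.0, 0.0, 0.048] turn z 0.0 rows>= 1
```

{"op": "step_arm", "data": {"steps": [[0,0,-0.04,0,0,0,1],[0,0,-0.08,0,0,0,1],[-0.13,0,-0.08,0,0,0,1],[-0.26,0,-0.08,0,0,0,1],[-0.38,0,-0.08,0,0,0,1],[-0.5,0,-0.08,0,0,0,1],[-0.5,0,-0.08,0,0,0,1],[-0.5,0,-0.08,0,0,0,1]]}}

```text
time_s: 9.83
position: [0.5697, 0.2873, 0.1109]
tcp_rot: [[-0.994, 0.107, 0.002], [0.107, 0.994, 0.001], [-0.002, 0.001, -1.0]]
force: [-0.9, 0.2, 0.3]
opening: 0.006
grasp_force: 0.0
```

{"op": "step_arm", "data": {"steps": [[0,0,0.03,0,0,0,1],[0,0,0.05,0,0,0,1],[0,0,0.05,0,0,0,1],[0,0,0.06,0,0,0,1],[0,0,0.068,0,0,0,1],[0,0,0.074,0,0,0,1],[0,0,0.074,0,0,0,1]]}}

```text
time_s: 10.42
position: [0.5668, 0.2882, 0.0895]
tcp_rot: [[-0.995, 0.104, -0.001], [0.104, 0.995, -0.0], [0.001, -0.0, -1.0]]
force: [-1.8, 0.4, 5.7]
opening: 0.005
grasp_force: 2.7
```

{"op": "step_arm", "data": {"steps": [[0,0,0.003,0,0,0,1],[0,0,0.006,0,0,0,1],[0,0,0.006,0,0,0,1],[0,0,0.006,0,0,0,1]]}}

```text
time_s: 10.75
position: [0.5667, 0.2882, 0.0894]
tcp_rot: [[-0.995, 0.104, -0.0], [0.104, 0.995, 0.0], [0.0, -0.0, -1.0]]
force: [-4.8, -1.3, 14.7]
opening: 0.006
grasp_force: 7.0
```

```bash
python3 - <<'E'
from h import *
s=read_state();print(s['position'],s['force'])
grab('side','s6.png')
a=[cv2.resize(cv2.imread(f'pics/s{i}.png')[235:390,190:365],(400,354),interpolation=cv2.INTER_CUBIC) for i in (5,6)]
cv2.imwrite('pics/m6.png',np.hstack(a))
E
```

```text
[0.5667368  0.28818372 0.08939452] [-4.75374938 -1.3331559  14.65639234]
```

View pics/m6.png

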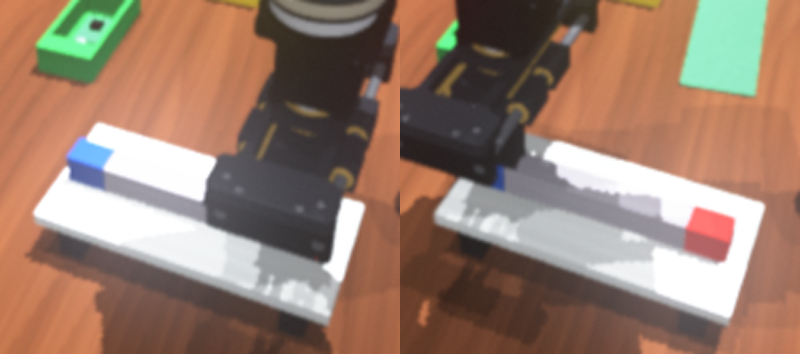

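While pressing red and then blue, the bar stays put and contact is at the same height (89.3 and 89.4 mm), so the left riser does not rock: it is flat. Next I regrasp the bar for the right riser.

{"op": "step_arm", "data": {"steps": [[0,0,0,0,0,0,1],[0,0,0,0,0,0,1],[0,0,-0.1,0,0,0,-1],[0,0,-0.2,0,0,0,-1],[0.1,0,-0.25,0,0,0,-1],[0.2,0,-0.25,0,0,0,-1],[0.25,0,-0.25,0,0,0,-1],[0.25,0,-0.25,0,0,0,-1]]}}

```text
time_s: 11.47
position: [0.4882, 0.2959, 0.1621]
tcp_rot: [[-0.995, 0.103, -0.004], [0.103, 0.995, -0.001], [0.004, -0.001, -1.0]]
force: [-1.3, -0.2, 0.2]
opening: 0.374
grasp_force: 0.0
```

{"op": "step_arm", "data": {"steps": [[0,0,0,0,0,0,-1],[0,0,0,0,0,0,-1],[0,0,0,0,0,0,-1],[0,0,0,0,0,0,-1],[0,0,0,0,0,0,-1]]}}

```text
time_s: 11.88
position: [0.4938, 0.2956, 0.1615]
tcp_rot: [[-0.994, 0.105, 0.0], [0.105, 0.994, 0.0], [-0.0, 0.0, -1.0]]
force: [0.3, -0.7, 0.1]
opening: 0.756
grasp_force: 0.0
```

```bash
python3 - <<'E'
from h import *
s=read_state();print(s['position'],s['force'],s['opening'])
plan((.4925,.296,.07,84))
grab('side','s7.png');c=grab('top')
r,b,g=masks(c)
for n,m in(('red',r),('blue',b)):
    try: print(n,rect(c,box(m,90,190,160,310),.064))
    except Exception as e: print(n,e)
E
```

```text
[0.49380102 0.29559583 0.16146641] [ 0.27766816 -0.68963635  0.08176547] 0.7560630353404862
[0.004, 0.001, 0.305] turn z -0.001 rows>= 3 
red (array([0.4102, 0.302 , 0.064 ]), np.float64(82.7), np.float64(0.027), np.float64(0.028), array([112.4, 281.8], dtype=float32))
blue (array([0.58 , 0.287, 0.064]), np.float64(173.6), np.float64(0.03), np.float64(0.022), array([121.1, 207.4], dtype=float32))
```

{"op": "step_arm", "data": {"steps": [[-0.004,-0.004,0.12,0,0,0,-1],[-0.004,-0.004,0.22,0,0,0,-1],[-0.004,-0.004,0.28,0,0,0,-1],[-0.004,-0.004,0.303,0,0,0,-1],[-0.004,-0.004,0.303,0,0,0,1],[-0.004,-0.004,0.303,0,0,0,1],[-0.004,-0.004,0.303,0,0,0,1],[-0.004,-0.004,0.303,0,0,0,1]]}}

```text
time_s: 12.65
position: [0.495, 0.2948, 0.0723]
tcp_rot: [[-0.995, 0.105, 0.003], [0.105, 0.995, 0.001], [-0.003, 0.001, -1.0]]
force: [-0.5, -0.1, -0.0]
opening: 0.78
grasp_force: 0.0
```

{"op": "step_arm", "data": {"steps": [[0,0,0,0,0,0,1],[0,0,0,0,0,0,1],[0,0,0,0,0,0,1],[0,0,0,0,0,0,1],[0,0,0,0,0,0,1],[0,0,0,0,0,0,1],[0,0,0,0,0,0,1],[0,0,0,0,0,0,1]]}}

```text
time_s: 13.32
position: [0.494, 0.2945, 0.0709]
tcp_rot: [[-0.994, 0.105, 0.0], [0.105, 0.994, 0.0], [-0.0, 0.0, -1.0]]
force: [-0.3, 1.0, 1.0]
opening: 0.247
grasp_force: 30.0
```

{"op": "step_arm", "data": {"steps": [[0,0,0,0,0,0,1],[0,0,0,0,0,0,1],[0,0,0,0,0,0,1],[0,0,0,0,0,0,1],[0,0,-0.08,0,0,0,1],[0,0,-0.16,0,0,0,1],[0,0,-0.25,0,0,0,1],[0,0,-0.25,0,0,0,1]]}}

```text
time_s: 13.98
position: [0.4965, 0.2953, 0.15]
tcp_rot: [[-0.995, 0.104, 0.008], [0.104, 0.995, 0.003], [-0.007, 0.003, -1.0]]
force: [1.2, 0.8, -1.8]
opening: 0.247
grasp_force: 30.0
```

```bash
python3 - <<'E'
from h import *
s=read_state();print(s['position'],s['force'],s['opening'],s['grasp_force'])
plan((.5,.03,.145,89),(.4975,-.24,.145,94.3),(.4975,-.283,.145,94.3),(.4975,-.283,.0725,94.3))
E
```

```text
[0.49649292 0.29532436 0.14995606] [ 1.15713746  0.79053265 -1.79361216] 0.24710055328490096 29.998847544193268
[-0.104, -0.878, 0.017] turn z -0.111 rows>= 7 
[-0.007, -0.9, 0.0] turn z -0.118 rows>= 7 
[0.011, -0.143, 0.0] turn z -0.0 rows>= 2 
[0.0, 0.0, 0.242] turn z -0.0 rows>= 2
```

{"op": "step_arm", "data": {"steps": [[-0.013,-0.11,0.002,0,0,-0.014,1],[-0.026,-0.22,0.004,0,0,-0.028,1],[-0.039,-0.33,0.006,0,0,-0.042,1],[-0.052,-0.44,0.008,0,0,-0.056,1],[-0.065,-0.55,0.01,0,0,-0.07,1],[-0.078,-0.66,0.012,0,0,-0.084,1],[-0.091,-0.77,0.014,0,0,-0.098,1],[-0.104,-0.878,0.017,0,0,-0.111,1]]}}

```text
time_s: 14.65
position: [0.4964, 0.0276, 0.1398]
tcp_rot: [[-1.0, 0.017, -0.002], [0.017, 1.0, 0.0], [0.002, 0.0, -1.0]]
force: [0.3, 0.7, -2.8]
opening: 0.247
grasp_force: 30.0
```

{"op": "step_arm", "data": {"steps": [[-0.001,-0.112,0,0,0,-0.015,1],[-0.002,-0.224,0,0,0,-0.03,1],[-0.003,-0.336,0,0,0,-0.045,1],[-0.004,-0.45,0,0,0,-0.06,1],[-0.005,-0.56,0,0,0,-0.075,1],[-0.006,-0.674,0,0,0,-0.09,1],[-0.007,-0.787,0,0,0,-0.105,1],[-0.007,-0.9,0,0,0,-0.118,1]]}}

```text
time_s: 15.32
position: [0.4936, -0.2421, 0.1396]
tcp_rot: [[-0.997, -0.075, -0.002], [-0.075, 0.997, 0.001], [0.002, 0.001, -1.0]]
force: [0.4, 0.4, -2.5]
opening: 0.251
grasp_force: 30.0
```

{"op": "step_arm", "data": {"steps": [[0.006,-0.07,0,0,0,0,1],[0.011,-0.143,0,0,0,0,1],[0.011,-0.143,0,0,0,0,1],[0.011,-0.143,0,0,0,0,1],[0.011,-0.143,0,0,0,0,1]]}}

```text
time_s: 15.73
position: [0.4936, -0.2828, 0.1397]
tcp_rot: [[-0.997, -0.075, -0.002], [-0.075, 0.997, 0.002], [0.002, 0.003, -1.0]]
force: [0.3, -0.1, -2.8]
opening: 0.249
grasp_force: 30.0
```

```bash
python3 - <<'E'
from h import *
s=read_state();print(s['position'],s['force'],s['opening'],s['grasp_force'])
plan((.4975,-.283,.0725,94.3))
grab('side','s8.png');grab('top','t8.png')
a=cv2.imread('pics/s8.png')[60:240,230:450];b=cv2.imread('pics/t8.png')[180:310,300:460]
cv2.imwrite('pics/m8.png',np.hstack([cv2.resize(a,(440,360)),cv2.resize(b,(360,292)) if 0 else cv2.copyMakeBorder(cv2.resize(b,(360,292)),0,68,0,0,0)]))
E
```

```text
[ 0.49356554 -0.28279844  0.13965695] [ 0.29509616 -0.07860604 -2.76100303] 0.24879979581622783 29.999518990516663
[-0.013, -0.002, 0.224] turn z -0.001 rows>= 2
```

View pics/m8.png

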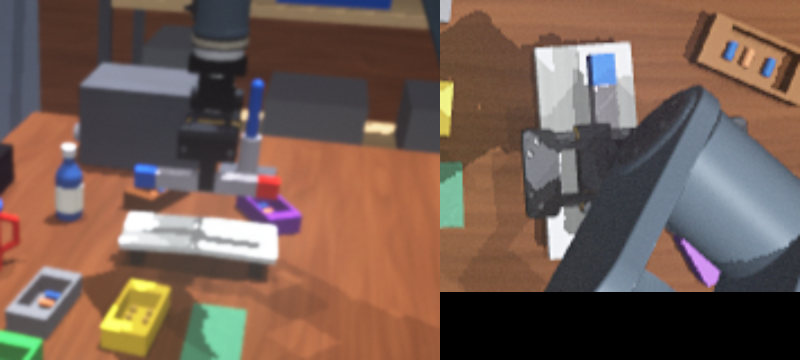

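The bar is held level over the right riser, blue far at crop (146,177) and red near at (268,187). Lower, release and press red.

{"op": "step_arm", "data": {"steps": [[-0.013,-0.002,0.09,0,0,0,1],[-0.013,-0.002,0.17,0,0,0,1],[-0.013,-0.002,0.21,0,0,0,1],[-0.013,-0.002,0.22,0,0,0,1],[-0.013,-0.002,0.22,0,0,0,1],[-0.013,-0.002,0.22,0,0,0,1]]}}

```text
time_s: 16.33
position: [0.4991, -0.2842, 0.0753]
tcp_rot: [[-0.997, -0.076, 0.001], [-0.076, 0.997, -0.001], [-0.001, -0.001, -1.0]]
force: [0.0, 0.3, -3.0]
opening: 0.248
grasp_force: 30.0
```

{"op": "step_arm", "data": {"steps": [[0,0,0,0,0,0,-1],[0,0,0,0,0,0,-1],[0,0,0,0,0,0,-1],[0,0,0,0,0,0,-1],[0,0,-0.1,0,0,0,-1],[0,0,-0.2,0,0,0,-1],[0,0,-0.27,0,0,0,-1],[0,0,-0.27,0,0,0,-1]]}}

```text
time_s: 17.0
position: [0.5011, -0.2863, 0.1606]
tcp_rot: [[-0.997, -0.075, 0.008], [-0.075, 0.997, -0.007], [-0.007, -0.007, -1.0]]
force: [-0.3, -0.7, 0.5]
opening: 0.767
grasp_force: 0.0
```

{"op": "step_arm", "data": {"steps": [[0.25,0,0,0,0,0,1],[0.25,0,0,0,0,0,1],[0.25,0,0,0,0,0,1],[0.25,0,0,0,0,0,1],[0.25,0,0,0,0,0,1],[0.25,0,0,0,0,0,1],[0.25,0,0,0,0,0,1],[0.25,0,0,0,0,0,1]]}}

```text
time_s: 17.67
position: [0.4247, -0.2898, 0.1556]
tcp_rot: [[-0.997, -0.076, 0.0], [-0.076, 0.997, -0.0], [-0.0, -0.0, -1.0]]
force: [0.8, -0.0, -0.9]
opening: 0.338
grasp_force: 0.0
```

{"op": "step_arm", "data": {"steps": [[0,0,0,0,0,0,1],[0,0,0,0,0,0,1],[0,0,0,0,0,0,1],[0,0,0,0,0,0,1],[0,0,0,0,0,0,1],[0,0,0,0,0,0,1],[0,0,0,0,0,0,1]]}}

```text
time_s: 18.25
position: [0.4238, -0.2898, 0.1558]
tcp_rot: [[-0.997, -0.075, 0.0], [-0.075, 0.997, -0.0], [-0.0, -0.0, -1.0]]
force: [0.2, 0.0, -0.4]
opening: 0.002
grasp_force: 0.0
```

```bash
python3 - <<'E'
from h import *
s=read_state();print(s['position'],s['opening'],s['force'])
grab('side','s9.png');c=grab('top','t9.png');r,b,g=masks(c)
for n,m in(('red',r),('blue',b)):
    try: print(n,rect(c,box(m,335,190,400,300),.066))
    except Exception as e: print(n,e)
a=cv2.imread('pics/s9.png')[130:220,270:390];cv2.imwrite('pics/m9.png',cv2.resize(a,(720,540),interpolation=cv2.INTER_CUBIC))
E
```

```text
[ 0.42377202 -0.28976951  0.15577572] 0.0024385009247410217 [ 0.15371817  0.02629351 -0.38042475]
red (array([ 0.4065, -0.2833,  0.066 ]), np.float64(0.3), np.float64(0.005), np.float64(0.009), array([369., 287.], dtype=float32))
blue (array([ 0.5862, -0.2762,  0.066 ]), np.float64(6.0), np.float64(0.023), np.float64(0.029), array([366.3, 208.2], dtype=float32))
```

View pics/m9.png

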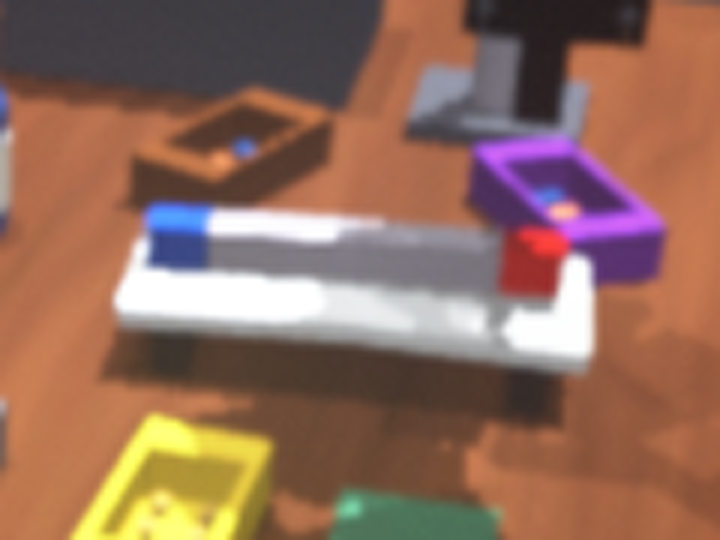

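The bar lies along the right riser, blue at crop (178,240) and red at (535,262), with the fingers above red. Press red.

{"op": "step_arm", "data": {"steps": [[0,0,0.1,0,0,0,1],[0,0,0.17,0,0,0,1],[0,0,0.195,0,0,0,1],[0,0,0.195,0,0,0,1],[0,0,0.195,0,0,0,1]]}}

```text
time_s: 18.77
position: [0.4238, -0.2898, 0.0973]
tcp_rot: [[-0.997, -0.075, -0.0], [-0.075, 0.997, 0.0], [0.0, 0.0, -1.0]]
force: [1.0, -0.3, 0.9]
opening: 0.007
grasp_force: 0.0
```

{"op": "step_arm", "data": {"steps": [[0,0,0.008,0,0,0,1],[0,0,0.016,0,0,0,1],[0,0,0.024,0,0,0,1],[0,0,0.03,0,0,0,1],[0,0,0.03,0,0,0,1],[0,0,0.03,0,0,0,1]]}}

```text
time_s: 19.27
position: [0.424, -0.2901, 0.089]
tcp_rot: [[-0.997, -0.075, 0.001], [-0.075, 0.997, -0.001], [-0.001, -0.001, -1.0]]
force: [-0.7, 0.9, 4.2]
opening: 0.006
grasp_force: 2.4
```

{"op": "step_arm", "data": {"steps": [[0,0,0.004,0,0,0,1],[0,0,0.007,0,0,0,1],[0,0,0.007,0,0,0,1],[0,0,0.007,0,0,0,1],[0,0,0.007,0,0,0,1],[0,0,0.007,0,0,0,1]]}}

```text
time_s: 19.77
position: [0.4241, -0.2901, 0.0887]
tcp_rot: [[-0.997, -0.075, 0.001], [-0.075, 0.997, -0.002], [-0.001, -0.002, -1.0]]
force: [-3.7, 2.3, 20.2]
opening: 0.007
grasp_force: 10.5
```

```bash
python3 - <<'E'
from h import *
s=read_state();print(s['position'],s['force'])
grab('side','s10.png');c=grab('top','t10.png')
print('blue',rect(c,box(masks(c)[1],335,190,400,300),.066))
E
```

```text
[ 0.42405265 -0.29006811  0.08873814] [-3.73628003  2.3226697  20.21718222]
blue (array([ 0.5844, -0.2777,  0.066 ]), np.float64(0.3), np.float64(0.023), np.float64(0.028), array([367., 209.], dtype=float32))
```

{"op": "step_arm", "data": {"steps": [[0,0,-0.04,0,0,0,1],[0,0,-0.08,0,0,0,1],[-0.13,0,-0.08,0,0,0,1],[-0.26,0,-0.08,0,0,0,1],[-0.38,0,-0.08,0,0,0,1],[-0.51,0,-0.08,0,0,0,1],[-0.51,0,-0.08,0,0,0,1],[-0.51,0,-0.08,0,0,0,1]]}}

```text
time_s: 20.53
position: [0.5781, -0.2778, 0.1099]
tcp_rot: [[-0.997, -0.077, 0.001], [-0.077, 0.997, -0.001], [-0.001, -0.001, -1.0]]
force: [-0.5, 0.5, 0.3]
opening: 0.007
grasp_force: 0.0
```

{"op": "step_arm", "data": {"steps": [[0,0,0.02,0,0,0,1],[0,0,0.04,0,0,0,1],[0,0,0.05,0,0,0,1],[0,0,0.055,0,0,0,1],[0,0,0.055,0,0,0,1]]}}

```text
time_s: 20.95
position: [0.5751, -0.2783, 0.0929]
tcp_rot: [[-0.997, -0.074, -0.002], [-0.074, 0.997, 0.001], [0.002, 0.001, -1.0]]
force: [0.4, -0.6, -0.5]
opening: 0.003
grasp_force: 0.0
```

{"op": "step_arm", "data": {"steps": [[0,0,0.01,0,0,0,1],[0,0,0.018,0,0,0,1],[0,0,0.018,0,0,0,1],[0,0,0.018,0,0,0,1]]}}

```text
time_s: 21.28
position: [0.5763, -0.2787, 0.0888]
tcp_rot: [[-0.997, -0.075, 0.0], [-0.075, 0.997, -0.001], [-0.0, -0.001, -1.0]]
force: [-1.8, -0.1, 3.3]
opening: 0.007
grasp_force: 1.8
```

{"op": "step_arm", "data": {"steps": [[0,0,0.004,0,0,0,1],[0,0,0.007,0,0,0,1],[0,0,0.007,0,0,0,1],[0,0,0.007,0,0,0,1],[0,0,0.007,0,0,0,1],[0,0,0.007,0,0,0,1]]}}

```text
time_s: 21.78
position: [0.5764, -0.2787, 0.0887]
tcp_rot: [[-0.997, -0.075, 0.0], [-0.075, 0.997, -0.001], [-0.0, -0.001, -1.0]]
force: [-4.3, 1.0, 14.0]
opening: 0.004
grasp_force: 6.9
```

```bash
python3 - <<'E'
from h import *
s=read_state();print(s['position'],s['force'])
grab('side','s11.png')
a=[cv2.resize(cv2.imread(f'pics/s{i}.png')[155:200,280:380],(660,297),interpolation=cv2.INTER_CUBIC) for i in (10,11)]
cv2.imwrite('pics/m11.png',np.vstack(a))
E
```

```text
[ 0.57636494 -0.27871336  0.08869154] [-4.30789361  1.03808088 14.00036448]
```

View pics/m11.png

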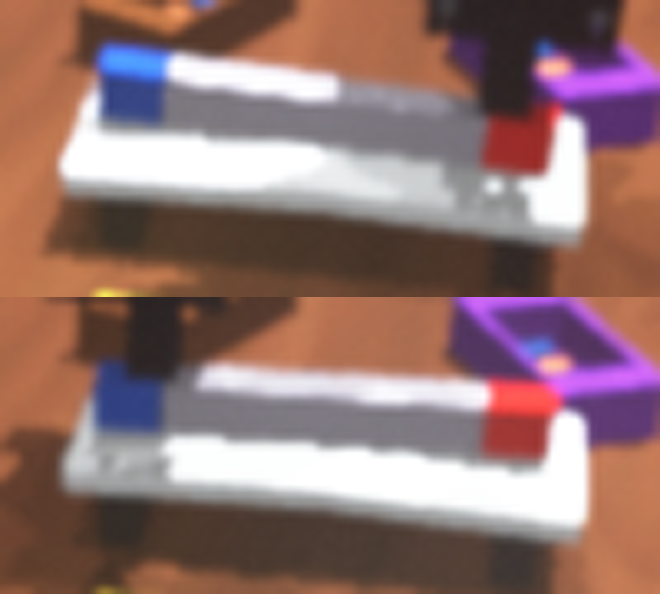

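The bar clearly tips: with red pressed, blue is up (bottom edge at row 122), and with blue pressed it goes down (row 133) while red rises. The right riser is bowed and the left is flat. Now the bar goes back to its mat.

{"op": "step_arm", "data": {"steps": [[0,0,-0.1,0,0,0,-1],[0,0,-0.2,0,0,0,-1],[0.1,0,-0.25,0,0,0,-1],[0.2,0,-0.25,0,0,0,-1],[0.255,0,-0.25,0,0,0,-1],[0.255,0,-0.25,0,0,0,-1],[0.255,0,-0.25,0,0,0,-1],[0.255,0,-0.25,0,0,0,-1]]}}

```text
time_s: 22.5
position: [0.5011, -0.2845, 0.1612]
tcp_rot: [[-0.997, -0.075, 0.002], [-0.075, 0.997, -0.001], [-0.001, -0.001, -1.0]]
force: [0.5, 0.1, -0.9]
opening: 0.527
grasp_force: 0.0
```

{"op": "step_arm", "data": {"steps": [[0,0,0,0,0,0,-1],[0,0,0,0,0,0,-1],[0,0,0,0,0,0,-1]]}}

```text
time_s: 22.75
position: [0.5009, -0.284, 0.1608]
tcp_rot: [[-0.997, -0.076, 0.0], [-0.076, 0.997, -0.0], [-0.0, -0.0, -1.0]]
force: [0.6, 0.0, -0.2]
opening: 0.759
grasp_force: 0.0
```

```bash
python3 - <<'E'
from h import *
s=read_state();print(s['position'],s['opening'])
c=grab('top');grab('side','s12.png');r,b,g=masks(c)
for n,m in(('red',r),('blue',b)):
    try: print(n,rect(c,box(m,335,190,400,310),.065))
    except Exception as e: print(n,e)
plan((.4995,-.283,.0725,94.3))
E
```

```text
[ 0.50086508 -0.28397575  0.160834  ] 0.7594844276996988
red attempt to get argmax of an empty sequence
blue (array([ 0.5867, -0.2756,  0.065 ]), np.float64(0.3), np.float64(0.023), np.float64(0.028), array([366., 208.], dtype=float32))
[0.003, 0.003, 0.295] turn z 0.001 rows>= 3
```

{"op": "step_arm", "data": {"steps": [[0,0.003,0.12,0,0,0,-1],[0,0.003,0.22,0,0,0,-1],[0,0.003,0.28,0,0,0,-1],[0,0.003,0.295,0,0,0,-1],[0,0.003,0.295,0,0,0,1],[0,0.003,0.295,0,0,0,1],[0,0.003,0.295,0,0,0,1],[0,0.003,0.295,0,0,0,1]]}}

```text
time_s: 23.52
position: [0.5009, -0.2838, 0.0742]
tcp_rot: [[-0.997, -0.075, 0.002], [-0.075, 0.997, -0.002], [-0.002, -0.002, -1.0]]
force: [-0.5, -0.3, -0.0]
opening: 0.778
grasp_force: 0.0
```

{"op": "step_arm", "data": {"steps": [[0,0,0,0,0,0,1],[0,0,0,0,0,0,1],[0,0,0,0,0,0,1],[0,0,0,0,0,0,1],[0,0,0,0,0,0,1],[0,0,0,0,0,0,1],[0,0,0,0,0,0,1],[0,0,0,0,0,0,1]]}}

```text
time_s: 24.18
position: [0.5001, -0.2833, 0.0727]
tcp_rot: [[-0.997, -0.075, 0.0], [-0.075, 0.997, -0.0], [-0.0, -0.0, -1.0]]
force: [0.4, -0.5, 0.6]
opening: 0.249
grasp_force: 30.0
```

{"op": "step_arm", "data": {"steps": [[0,0,0,0,0,0,1],[0,0,0,0,0,0,1],[0,0,0,0,0,0,1],[0,0,0,0,0,0,1],[0,0,-0.08,0,0,0,1],[0,0,-0.16,0,0,0,1],[0,0,-0.25,0,0,0,1],[0,0,-0.25,0,0,0,1]]}}

```text
time_s: 24.85
position: [0.5021, -0.2846, 0.1518]
tcp_rot: [[-0.997, -0.075, 0.006], [-0.075, 0.997, -0.005], [-0.006, -0.005, -1.0]]
force: [0.7, -0.8, -1.9]
opening: 0.25
grasp_force: 30.0
```

```bash
python3 - <<'E'
from h import *
s=read_state();print(s['position'],s['force'],s['opening'],s['grasp_force'])
plan((.47,-.16,.145,50),(.439,-.028,.145,5.5),(.439,-.028,.09,2),(.439,-.028,.034,2))
E
```

```text
[ 0.50207755 -0.28456648  0.15175489] [ 0.73390877 -0.79369593 -1.87837646] 0.25027877382337593 29.99840408563614
[0.075, 0.422, 0.023] turn z 0.985 rows>= 7 
[0.362, 0.271, 0.0] turn z 0.989 rows>= 7 
[0.0, 0.0, 0.183] turn z 0.078 rows>= 2 
[0.0, 0.0, 0.187] turn z 0.0 rows>= 2
```

{"op": "step_arm", "data": {"steps": [[0.01,0.053,0.003,0,0,0.124,1],[0.02,0.106,0.006,0,0,0.247,1],[0.03,0.159,0.009,0,0,0.37,1],[0.038,0.212,0.012,0,0,0.494,1],[0.047,0.265,0.015,0,0,0.617,1],[0.056,0.318,0.018,0,0,0.74,1],[0.065,0.37,0.02,0,0,0.864,1],[0.075,0.422,0.023,0,0,0.985,1]]}}

```text
time_s: 25.52
position: [0.4671, -0.1572, 0.1398]
tcp_rot: [[-0.763, 0.647, -0.002], [0.647, 0.763, 0.001], [0.002, -0.0, -1.0]]
force: [-0.2, 0.4, -2.1]
opening: 0.25
grasp_force: 30.0
```

{"op": "step_arm", "data": {"steps": [[0.046,0.034,0,0,0,0.124,1],[0.092,0.068,0,0,0,0.248,1],[0.137,0.102,0,0,0,0.372,1],[0.182,0.136,0,0,0,0.496,1],[0.227,0.17,0,0,0,0.62,1],[0.272,0.204,0,0,0,0.744,1],[0.317,0.238,0,0,0,0.867,1],[0.362,0.271,0,0,0,0.989,1]]}}

```text
time_s: 26.18
position: [0.4361, -0.0253, 0.14]
tcp_rot: [[-0.09, 0.996, -0.002], [0.996, 0.09, 0.001], [0.001, -0.002, -1.0]]
force: [0.8, 0.5, -2.0]
opening: 0.247
grasp_force: 30.0
```

{"op": "step_arm", "data": {"steps": [[0,0,0.09,0,0,0.078,1],[0,0,0.15,0,0,0.078,1],[0,0,0.15,0,0,0.078,1],[0,0,0.15,0,0,0.078,1]]}}

```text
time_s: 26.52
position: [0.4361, -0.026, 0.0948]
tcp_rot: [[-0.034, 0.999, -0.004], [0.999, 0.034, 0.001], [0.001, -0.004, -1.0]]
force: [0.6, -0.3, -1.8]
opening: 0.247
grasp_force: 30.0
```

```bash
python3 - <<'E'
from h import *
s=read_state();print(s['position'],s['force'],s['opening'],s['grasp_force'])
plan((.439,-.028,.034,2))
c=grab('top');grab('side','s13.png');r,b,g=masks(c)
for n,m in(('red',r),('blue',b)):
    try: print(n,rect(c,box(m,195,245,325,300),.09))
    except Exception as e: print(n,e)
E
```

```text
[ 0.43605247 -0.02598564  0.09475914] [ 0.62580453 -0.28303905 -1.82248599] 0.24683454755018366 29.99836564064026
[-0.007, 0.01, 0.203] turn z -0.001 rows>= 2 
red attempt to get argmax of an empty sequence
blue (array([ 0.439, -0.111,  0.09 ]), np.float64(90.8), np.float64(0.027), np.float64(0.022), array([294., 273.], dtype=float32))
```

{"op": "step_arm", "data": {"steps": [[-0.007,0.01,0.08,0,0,0,1],[-0.007,0.01,0.15,0,0,0,1],[-0.007,0.01,0.18,0,0,0,1],[-0.007,0.01,0.198,0,0,0,1],[-0.007,0.01,0.198,0,0,0,1],[-0.007,0.01,0.198,0,0,0,1]]}}

```text
time_s: 27.12
position: [0.4406, -0.0286, 0.0369]
tcp_rot: [[-0.034, 0.999, 0.001], [0.999, 0.034, -0.0], [-0.0, 0.001, -1.0]]
force: [1.0, -0.2, -2.3]
opening: 0.251
grasp_force: 30.0
```

{"op": "step_arm", "data": {"steps": [[0,0,0,0,0,0,-1],[0,0,0,0,0,0,-1],[0,0,0,0,0,0,-1],[0,0,0,0,0,0,-1],[0,0,-0.1,0,0,0,-1],[0,0,-0.2,0,0,0,-1],[0,0,-0.3,0,0,0,-1],[0,0,-0.3,0,0,0,-1]]}}

```text
time_s: 27.78
position: [0.4428, -0.0291, 0.1305]
tcp_rot: [[-0.034, 0.999, 0.009], [0.999, 0.034, -0.003], [-0.003, 0.009, -1.0]]
force: [0.3, -0.5, -0.2]
opening: 0.773
grasp_force: 0.0
```

```bash
python3 - <<'E'
from h import *
s=read_state();print(s['position'],s['force'],s['opening'],s['grasp_force'])
# yellow: (.5418,-.0771) angle 86.7 -> tool y at -3.3
plan((.542,-.077,.12,-3.3),(.542,-.077,.03,-3.3))
c=grab('top','t14.png');grab('side','s14.png')
im=np.asarray(c['image']);R,G,B=[im[...,i].astype(int) for i in range(3)]
try: print('yellow',rect(c,box((R>B+60)&(G>B+60)&(R>110),245,195,315,248),.03))
except Exception as e: print(e)
cv2.imwrite('pics/m14.png',np.hstack([cv2.resize(cv2.imread('pics/t14.png')[140:310,170:350],(400,378)),cv2.resize(cv2.imread('pics/s14.png')[180:320,250:400],(400,378))]))
E
```

```text
[ 0.44279764 -0.02907153  0.13053452] [ 0.25666979 -0.49953658 -0.20852442] 0.7730676265842277 0.0
[-0.171, 0.325, 0.035] turn z 0.117 rows>= 3 
[0.0, 0.0, 0.3] turn z -0.0 rows>= 3 
yellow (array([ 0.542 , -0.0774,  0.03  ]), np.float64(86.6), np.float64(0.059), np.float64(0.121), array([279.5, 226.1], dtype=float32))
```

View pics/m14.png

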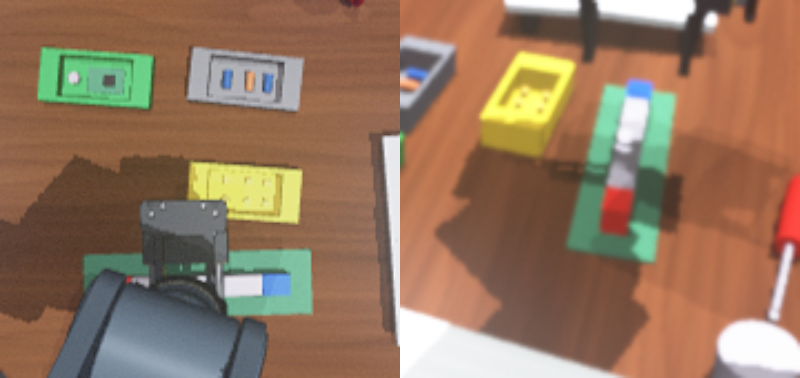

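The bar lies flat on its mat again, red at crop (617,210) and blue at (640,90). Now the yellow tray, at top crop (245,193).

{"op": "step_arm", "data": {"steps": [[-0.06,0.11,0.035,0,0,0.117,-1],[-0.12,0.22,0.035,0,0,0.117,-1],[-0.171,0.325,0.035,0,0,0.117,-1],[-0.171,0.325,0.035,0,0,0.117,-1],[-0.171,0.325,0.035,0,0,0.117,-1]]}}

```text
time_s: 28.3
position: [0.5405, -0.0773, 0.1144]
tcp_rot: [[0.059, 0.998, -0.001], [0.998, -0.059, 0.0], [0.0, -0.001, -1.0]]
force: [-0.5, 0.7, -0.3]
opening: 0.997
grasp_force: 0.0
```

```bash
python3 -c "
from h import *
s=read_state();print(s['position'],s['opening'])
plan((.542,-.077,.029,-3.3))"
```

```text
[ 0.54051733 -0.07726691  0.11437948] 0.9968668359741654
[0.001, 0.005, 0.285] turn z -0.001 rows>= 3
```

{"op": "step_arm", "data": {"steps": [[0,0.005,0.11,0,0,0,-1],[0,0.005,0.2,0,0,0,-1],[0,0.005,0.26,0,0,0,-1],[0,0.005,0.285,0,0,0,-1],[0,0.005,0.285,0,0,0,-1],[0,0.005,0.285,0,0,0,1],[0,0.005,0.285,0,0,0,1],[0,0.005,0.285,0,0,0,1]]}}

```text
time_s: 28.97
position: [0.5415, -0.0766, 0.0315]
tcp_rot: [[0.058, 0.998, 0.002], [0.998, -0.058, -0.001], [-0.001, 0.002, -1.0]]
force: [0.2, 0.1, 0.2]
opening: 0.852
grasp_force: 0.0
```

{"op": "step_arm", "data": {"steps": [[0,0,0,0,0,0,1],[0,0,0,0,0,0,1],[0,0,0,0,0,0,1],[0,0,0,0,0,0,1],[0,0,0,0,0,0,1],[0,0,0,0,0,0,1],[0,0,0,0,0,0,1]]}}

```text
time_s: 29.55
position: [0.5415, -0.0767, 0.0311]
tcp_rot: [[0.058, 0.998, 0.001], [0.998, -0.058, -0.0], [-0.0, 0.002, -1.0]]
force: [-0.0, 0.3, 5.8]
opening: 0.642
grasp_force: 30.0
```

{"op": "step_arm", "data": {"steps": [[0,0,-0.08,0,0,0,1],[0,0,-0.18,0,0,0,1],[0,0,-0.28,0,0,0,1],[0,0,-0.35,0,0,0,1],[0,0,-0.35,0,0,0,1],[0,0,-0.35,0,0,0,1]]}}

```text
time_s: 30.05
position: [0.5413, -0.0766, 0.1361]
tcp_rot: [[0.058, 0.998, 0.002], [0.998, -0.058, -0.001], [-0.001, 0.002, -1.0]]
force: [-0.9, 0.6, -2.7]
opening: 0.642
grasp_force: 30.0
```

```bash
python3 -c "
from h import *
s=read_state();print(s['position'],s['force'],s['opening'],s['grasp_force'])
u=np.array([.9943,-.1063]);o=np.array([.4923,.2958])
b=o-.0125*u;t=o+.0125*u;print(b,t)
plan((.52,.11,.14,40),(*b,.14,84),(*b,.0705,84))"
```

```text
[ 0.54126682 -0.07661678  0.1360599 ] [-0.880638    0.57589091 -2.74747261] 0.642040598292413 29.997872561216354
[0.47987125 0.29712875] [0.50472875 0.29447125]
[0.617, -0.107, -0.013] turn z -0.962 rows>= 7 
[0.564, 0.298, 0.0] turn z -0.978 rows>= 7 
[0.0, 0.0, 0.232] turn z 0.0 rows>= 2
```

{"op": "step_arm", "data": {"steps": [[0.078,-0.014,-0.002,0,0,-0.12,1],[0.155,-0.027,-0.004,0,0,-0.24,1],[0.232,-0.04,-0.006,0,0,-0.36,1],[0.31,-0.054,-0.008,0,0,-0.48,1],[0.387,-0.067,-0.009,0,0,-0.6,1],[0.464,-0.08,-0.011,0,0,-0.72,1],[0.54,-0.094,-0.012,0,0,-0.84,1],[0.617,-0.107,-0.013,0,0,-0.962,1]]}}

```text
time_s: 30.72
position: [0.5177, 0.1112, 0.1371]
tcp_rot: [[-0.646, 0.763, -0.005], [0.763, 0.646, -0.0], [0.003, -0.004, -1.0]]
force: [-0.3, -0.5, -2.1]
opening: 0.644
grasp_force: 30.0
```

{"op": "step_arm", "data": {"steps": [[0.07,0.037,0,0,0,-0.122,1],[0.14,0.074,0,0,0,-0.244,1],[0.21,0.111,0,0,0,-0.367,1],[0.282,0.149,0,0,0,-0.489,1],[0.352,0.186,0,0,0,-0.611,1],[0.423,0.223,0,0,0,-0.733,1],[0.494,0.26,0,0,0,-0.856,1],[0.564,0.298,0,0,0,-0.978,1]]}}

```text
time_s: 31.38
position: [0.4773, 0.2977, 0.1368]
tcp_rot: [[-0.995, 0.1, -0.005], [0.1, 0.995, -0.002], [0.005, -0.002, -1.0]]
force: [0.4, 0.3, -1.9]
opening: 0.643
grasp_force: 30.0
```

{"op": "step_arm", "data": {"steps": [[0,0,0.05,0,0,0,1],[0,0,0.1,0,0,0,1],[0,0,0.1,0,0,0,1],[0,0,0.1,0,0,0,1]]}}

```text
time_s: 31.72
position: [0.4775, 0.2966, 0.1069]
tcp_rot: [[-0.995, 0.105, -0.006], [0.105, 0.995, -0.002], [0.005, -0.003, -1.0]]
force: [-0.2, 0.7, -1.7]
opening: 0.639
grasp_force: 30.0
```

```bash
python3 -c "
from h import *
s=read_state();print(s['position'],s['force'],s['opening'],s['grasp_force'])
plan((.4799,.2971,.0715,84))"
```

```text
[0.47745921 0.29657105 0.10686594] [-0.18466295  0.70692457 -1.68788719] 0.6385153879875354 29.997848183847964
[-0.008, 0.003, 0.118] turn z -0.0 rows>= 1
```

{"op": "step_arm", "data": {"steps": [[-0.008,0.003,0.06,0,0,0,1],[-0.008,0.003,0.1,0,0,0,1],[-0.008,0.003,0.118,0,0,0,1],[-0.008,0.003,0.118,0,0,0,1],[-0.008,0.003,0.118,0,0,0,1]]}}

```text
time_s: 32.13
position: [0.4817, 0.2976, 0.0737]
tcp_rot: [[-0.994, 0.105, -0.001], [0.105, 0.994, -0.0], [0.001, -0.0, -1.0]]
force: [0.8, 0.5, -2.7]
opening: 0.639
grasp_force: 30.0
```

{"op": "step_arm", "data": {"steps": [[0,0,0,0,0,0,-1],[0,0,0,0,0,0,-1],[0,0,0,0,0,0,-1],[0,0,0,0,0,0,-1],[0,0,-0.1,0,0,0,-1],[0,0,-0.2,0,0,0,-1],[0,0,-0.3,0,0,0,-1],[0,0,-0.3,0,0,0,-1]]}}

```text
time_s: 32.8
position: [0.4854, 0.2994, 0.1697]
tcp_rot: [[-0.994, 0.104, 0.011], [0.104, 0.995, 0.004], [-0.011, 0.005, -1.0]]
force: [1.0, 1.4, 0.8]
opening: 0.994
grasp_force: 0.0
```

```bash
python3 -c "
from h import *
s=read_state();print(s['position'],s['force'],s['opening'],s['grasp_force'])
plan((.6,.17,.16,40),(.6635,.085,.12,-3.5),(.6635,.085,.029,-3.5))"
```

```text
[0.48538539 0.29941857 0.16974173] [0.96155223 1.42605701 0.79170754] 0.9937075377866947 0.0
[-0.425, -0.389, 0.032] turn z 0.978 rows>= 7 
[-0.353, -0.02, 0.133] turn z 0.967 rows>= 7 
[0.0, 0.0, 0.303] turn z -0.0 rows>= 3
```

{"op": "step_arm", "data": {"steps": [[-0.054,-0.049,0.004,0,0,0.122,-1],[-0.108,-0.098,0.008,0,0,0.245,-1],[-0.16,-0.147,0.012,0,0,0.367,-1],[-0.213,-0.196,0.016,0,0,0.489,-1],[-0.266,-0.245,0.02,0,0,0.611,-1],[-0.32,-0.294,0.024,0,0,0.734,-1],[-0.372,-0.342,0.028,0,0,0.856,-1],[-0.425,-0.389,0.032,0,0,0.978,-1]]}}

```text
time_s: 33.47
position: [0.5968, 0.1676, 0.154]
tcp_rot: [[-0.639, 0.769, -0.0], [0.769, 0.639, -0.0], [0.0, -0.0, -1.0]]
force: [-1.0, -0.6, -0.4]
opening: 1.0
grasp_force: 0.0
```

{"op": "step_arm", "data": {"steps": [[-0.044,-0.003,0.017,0,0,0.12,-1],[-0.088,-0.006,0.033,0,0,0.242,-1],[-0.132,-0.008,0.05,0,0,0.363,-1],[-0.176,-0.01,0.067,0,0,0.484,-1],[-0.22,-0.013,0.083,0,0,0.605,-1],[-0.265,-0.015,0.1,0,0,0.726,-1],[-0.31,-0.018,0.117,0,0,0.847,-1],[-0.353,-0.02,0.133,0,0,0.967,-1]]}}

```text
time_s: 34.13
position: [0.66, 0.0829, 0.1138]
tcp_rot: [[0.066, 0.998, -0.0], [0.998, -0.066, -0.0], [-0.0, -0.0, -1.0]]
force: [0.2, -1.0, -0.2]
opening: 1.0
grasp_force: 0.0
```

{"op": "step_arm", "data": {"steps": [[0,0,0,0,0,0,-1],[0,0,0,0,0,0,-1]]}}

```text
time_s: 34.3
position: [0.6596, 0.0832, 0.1138]
tcp_rot: [[0.06, 0.998, -0.001], [0.998, -0.06, 0.0], [0.0, -0.001, -1.0]]
force: [0.3, 0.1, 0.1]
opening: 1.002
grasp_force: 0.0
```

```bash
cat >> h.py <<'E'
def yel(c):
    im=np.asarray(c['image']);R,G,B=[im[...,i].astype(int) for i in range(3)];return (R>B+60)&(G>B+60)&(R>110)
E
python3 -c "
from h import *
s=read_state();print(s['position'],s['opening'])
c=grab('top','t15.png')
print('yellow',rect(c,box(yel(c),80,180,170,310),.07))
g=masks(c)[2]
print('green',rect(c,box(g,180,140,246,195),.03))
plan((.6635,.085,.029,-3.5))"
```

```text
[0.65956607 0.08315004 0.11379879] 1.0016668763394885Traceback (most recent call last):
  File "<string>", line 5, in <module>
    print('yellow',rect(c,box(yel(c),80,180,170,310),.07))
                   ~~~~^^^^^^^^^^^^^^^^^^^^^^^^^^^^^^^^^^
  File "h.py", line 17, in rect
    n,l,st,_=cv2.connectedComponentsWithStats(mask.astype(np.uint8));i=1+np.argmax(st[1:,4])
                                                                         ~~~~~~~~~^^^^^^^^^^
    return _wrapfunc(a, 'argmax', axis=axis, out=out, **kwds)
    return bound(*args, **kwds)
ValueError: attempt to get argmax of an empty sequence
```

Yellow is hidden or overexposed in the top view, so I look.

```bash
python3 -c "
from h import *
grab('side','s15.png')
cv2.imwrite('pics/m15.png',np.hstack([cv2.resize(cv2.imread('pics/t15.png')[130:320,60:260],(400,380)),cv2.resize(cv2.imread('pics/s15.png')[200:390,180:380],(400,380))]))
plan((.6632,.085,.029,-3.5))"
```

```text
[0.004, 0.013, 0.285] turn z 0.002 rows>= 3
```

View pics/m15.png

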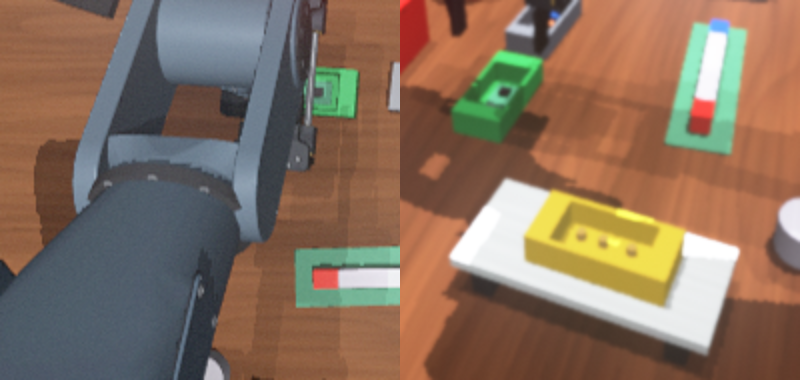

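Yellow stands on the left riser along its middle (side crop 603,245), and the bar is on its mat. Green is under the gripper.

{"op": "step_arm", "data": {"steps": [[0.004,0.013,0.11,0,0,0,-1],[0.004,0.013,0.2,0,0,0,-1],[0.004,0.013,0.26,0,0,0,-1],[0.004,0.013,0.285,0,0,0,-1],[0.004,0.013,0.285,0,0,0,-1],[0.004,0.013,0.285,0,0,0,1],[0.004,0.013,0.285,0,0,0,1],[0.004,0.013,0.285,0,0,0,1]]}}

```text
time_s: 35.07
position: [0.6649, 0.0846, 0.0305]
tcp_rot: [[0.061, 0.998, 0.003], [0.998, -0.061, -0.0], [0.0, 0.003, -1.0]]
force: [0.6, 0.8, 0.4]
opening: 0.855
grasp_force: 0.0
```

{"op": "step_arm", "data": {"steps": [[0,0,0,0,0,0,1],[0,0,0,0,0,0,1],[0,0,0,0,0,0,1],[0,0,0,0,0,0,1],[0,0,0,0,0,0,1],[0,0,0,0,0,0,1],[0,0,0,0,0,0,1]]}}

```text
time_s: 35.65
position: [0.664, 0.0844, 0.0295]
tcp_rot: [[0.062, 0.998, 0.0], [0.998, -0.062, -0.0], [-0.0, 0.0, -1.0]]
force: [-0.7, 0.8, 6.3]
opening: 0.64
grasp_force: 30.0
```

{"op": "step_arm", "data": {"steps": [[0,0,-0.08,0,0,0,1],[0,0,-0.18,0,0,0,1],[0,0,-0.28,0,0,0,1],[0,0,-0.38,0,0,0,1],[0,0,-0.48,0,0,0,1],[0,0,-0.48,0,0,0,1],[0,0,-0.48,0,0,0,1]]}}

```text
time_s: 36.23
position: [0.6649, 0.0844, 0.1742]
tcp_rot: [[0.062, 0.998, 0.004], [0.998, -0.062, -0.0], [0.0, 0.004, -1.0]]
force: [0.2, 0.6, -2.0]
opening: 0.644
grasp_force: 30.0
```

```bash
python3 -c "
from h import *
s=read_state();print(s['position'],s['force'],s['opening'],s['grasp_force'])
plan((.59,.19,.175,40),(.5065,.295,.175,84),(.5065,.295,.135,84))"
```

```text
[0.66488494 0.08440387 0.17422175] [ 0.16402824  0.6339973  -1.95597063] 0.6437287077898597 29.995541777461767
[0.336, -0.271, -0.003] turn z -0.967 rows>= 7 
[0.447, 0.012, 0.0] turn z -0.978 rows>= 7 
[0.0, 0.0, 0.133] turn z 0.0 rows>= 1
```

{"op": "step_arm", "data": {"steps": [[0.042,-0.034,0,0,0,-0.121,1],[0.084,-0.068,0,0,0,-0.242,1],[0.126,-0.102,0,0,0,-0.363,1],[0.168,-0.136,0,0,0,-0.484,1],[0.21,-0.17,0,0,0,-0.605,1],[0.252,-0.204,0,0,0,-0.726,1],[0.294,-0.238,0,0,0,-0.847,1],[0.336,-0.271,0,0,0,-0.967,1]]}}

```text
time_s: 36.9
position: [0.5866, 0.1903, 0.1697]
tcp_rot: [[-0.646, 0.763, -0.006], [0.763, 0.646, -0.001], [0.003, -0.005, -1.0]]
force: [0.2, -0.6, -1.2]
opening: 0.644
grasp_force: 30.0
```

{"op": "step_arm", "data": {"steps": [[0.056,0.002,0,0,0,-0.122,1],[0.112,0.003,0,0,0,-0.244,1],[0.168,0.005,0,0,0,-0.367,1],[0.224,0.006,0,0,0,-0.489,1],[0.28,0.008,0,0,0,-0.611,1],[0.336,0.009,0,0,0,-0.733,1],[0.392,0.01,0,0,0,-0.856,1],[0.447,0.012,0,0,0,-0.978,1]]}}

```text
time_s: 37.57
position: [0.5032, 0.295, 0.17]
tcp_rot: [[-0.995, 0.1, -0.005], [0.1, 0.995, -0.002], [0.005, -0.002, -1.0]]
force: [-0.4, 0.5, -2.8]
opening: 0.638
grasp_force: 30.0
```

{"op": "step_arm", "data": {"steps": [[0,0,0.06,0,0,0,1],[0,0,0.12,0,0,0,1],[0,0,0.12,0,0,0,1],[0,0,0.12,0,0,0,1]]}}

```text
time_s: 37.9
position: [0.5034, 0.2944, 0.1341]
tcp_rot: [[-0.994, 0.105, -0.006], [0.105, 0.995, -0.002], [0.006, -0.003, -1.0]]
force: [-0.5, -0.1, -2.5]
opening: 0.642
grasp_force: 30.0
```

```bash
python3 -c "
from h import *
s=read_state();print(s['position'],s['force'],s['opening'],s['grasp_force'])
plan((.5066,.2949,.1,84))"
```

```text
[0.50341165 0.29437867 0.13406725] [-0.53522466 -0.05302827 -2.4563822 ] 0.6420755414113808 29.995437967590988
[-0.01, 0.003, 0.114] turn z -0.0 rows>= 1
```

{"op": "step_arm", "data": {"steps": [[-0.006,0.002,0.05,0,0,0,1],[-0.006,0.002,0.09,0,0,0,1],[-0.006,0.002,0.116,0,0,0,1],[-0.006,0.002,0.116,0,0,0,1],[-0.006,0.002,0.116,0,0,0,1],[-0.006,0.002,0.116,0,0,0,1]]}}

```text
time_s: 38.4
position: [0.5076, 0.2955, 0.1024]
tcp_rot: [[-0.994, 0.105, 0.0], [0.105, 0.994, 0.0], [-0.0, 0.0, -1.0]]
force: [-0.1, 0.2, -2.2]
opening: 0.644
grasp_force: 30.0
```

{"op": "step_arm", "data": {"steps": [[0,0,0,0,0,0,-1],[0,0,0,0,0,0,-1],[0,0,0,0,0,0,-1],[0,0,0,0,0,0,-1],[0,0,-0.1,0,0,0,-1],[0,0,-0.2,0,0,0,-1],[0,0,-0.3,0,0,0,-1],[0,0,-0.3,0,0,0,-1]]}}

```text
time_s: 39.07
position: [0.511, 0.297, 0.1983]
tcp_rot: [[-0.994, 0.104, 0.012], [0.104, 0.995, 0.004], [-0.011, 0.005, -1.0]]
force: [0.0, -0.4, 0.6]
opening: 0.991
grasp_force: 0.0
```

```bash
python3 -c "
from h import *
s=read_state();print(s['position'],s['force'],s['opening'],s['grasp_force'])
plan((.6,.12,.18,40),(.66,-.077,.12,-5),(.664,-.077,.029,-5))"
```

```text
[0.51099934 0.29698956 0.19825485] [ 0.04862512 -0.37529035  0.63595763] 0.9908919927260978 0.0
[-0.357, -0.556, 0.061] turn z 0.978 rows>= 7 
[-0.632, -0.269, 0.2] turn z 1.0 rows>= 7 
[0.001, 0.013, 0.303] turn z 0.0 rows>= 3
```

{"op": "step_arm", "data": {"steps": [[-0.045,-0.07,0.008,0,0,0.122,-1],[-0.09,-0.139,0.015,0,0,0.245,-1],[-0.134,-0.208,0.023,0,0,0.367,-1],[-0.178,-0.278,0.03,0,0,0.489,-1],[-0.223,-0.347,0.038,0,0,0.611,-1],[-0.268,-0.417,0.045,0,0,0.734,-1],[-0.312,-0.486,0.053,0,0,0.856,-1],[-0.357,-0.556,0.061,0,0,0.978,-1]]}}

```text
time_s: 39.73
position: [0.5966, 0.1173, 0.1734]
tcp_rot: [[-0.639, 0.769, -0.0], [0.769, 0.639, 0.0], [0.0, -0.0, -1.0]]
force: [1.1, 0.4, -0.1]
opening: 0.997
grasp_force: 0.0
```

{"op": "step_arm", "data": {"steps": [[-0.079,-0.034,0.025,0,0,0.125,-1],[-0.158,-0.067,0.05,0,0,0.25,-1],[-0.237,-0.1,0.075,0,0,0.375,-1],[-0.316,-0.134,0.1,0,0,0.5,-1],[-0.395,-0.168,0.125,0,0,0.625,-1],[-0.474,-0.2,0.15,0,0,0.75,-1],[-0.553,-0.235,0.175,0,0,0.875,-1],[-0.632,-0.269,0.2,0,0,1.0,-1]]}}

```text
time_s: 40.4
position: [0.6564, -0.0799, 0.113]
tcp_rot: [[0.092, 0.996, -0.0], [0.996, -0.092, 0.0], [0.0, -0.0, -1.0]]
force: [0.1, -1.4, 0.8]
opening: 1.0
grasp_force: 0.0
```

{"op": "step_arm", "data": {"steps": [[0,0,0,0,0,0,-1],[0,0,0,0,0,0,-1]]}}

```text
time_s: 40.57
position: [0.6562, -0.0802, 0.1128]
tcp_rot: [[0.089, 0.996, -0.001], [0.996, -0.089, 0.0], [0.0, -0.001, -1.0]]
force: [0.0, 0.5, -0.3]
opening: 1.0
grasp_force: 0.0
```

```bash
python3 -c "
from h import *
s=read_state();print(s['position'],s['opening'])
c=grab('top','t16.png');grab('side','s16.png')
g=masks(c)[2]
try: print('green',rect(c,box(g,80,180,170,310),.1))
except Exception as e: print(e)
im=np.asarray(c['image']).astype(int)
plan((.6645,-.077,.029,-5))
cv2.imwrite('pics/m16.png',np.hstack([cv2.resize(cv2.imread('pics/t16.png')[130:320,60:360],(480,304)),cv2.resize(cv2.imread('pics/s16.png')[200:390,180:380],(320,304))]))"
```

```text
[ 0.6561816  -0.08018944  0.11276505] 1.0003943622461928
green (array([0.5084, 0.2966, 0.1   ]), np.float64(174.4), np.float64(0.12), np.float64(0.057), array([109.4, 239.4], dtype=float32))
[0.006, 0.028, 0.282] turn z 0.001 rows>= 3
```

View pics/m16.png

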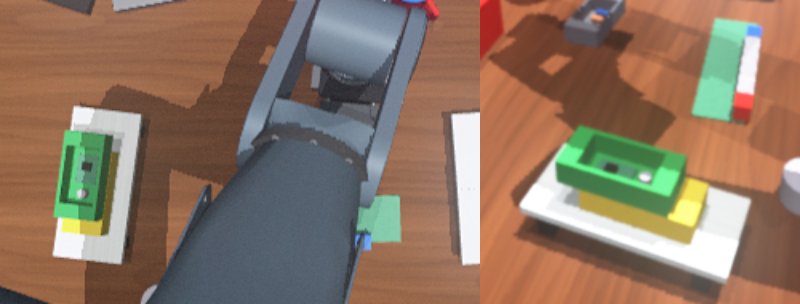

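Green is stacked on yellow with the right offset. The bar, though, has been knocked off-centre towards the robot (side crop 748,75), so I'll mend that after the grey tray, which is next.

{"op": "step_arm", "data": {"steps": [[0.006,0.028,0.11,0,0,0,-1],[0.006,0.028,0.2,0,0,0,-1],[0.006,0.028,0.26,0,0,0,-1],[0.006,0.028,0.283,0,0,0,-1],[0.006,0.028,0.283,0,0,0,-1],[0.006,0.028,0.283,0,0,0,1],[0.006,0.028,0.283,0,0,0,1],[0.006,0.028,0.283,0,0,0,1]]}}

```text
time_s: 41.33
position: [0.666, -0.0777, 0.0306]
tcp_rot: [[0.087, 0.996, 0.003], [0.996, -0.087, -0.001], [-0.001, 0.003, -1.0]]
force: [0.6, -0.1, 0.7]
opening: 0.855
grasp_force: 0.0
```

{"op": "step_arm", "data": {"steps": [[0,0,0,0,0,0,1],[0,0,0,0,0,0,1],[0,0,0,0,0,0,1],[0,0,0,0,0,0,1],[0,0,0,0,0,0,1],[0,0,0,0,0,0,1],[0,0,0,0,0,0,1]]}}

```text
time_s: 41.92
position: [0.6651, -0.0778, 0.0295]
tcp_rot: [[0.088, 0.996, 0.0], [0.996, -0.088, -0.0], [-0.0, 0.001, -1.0]]
force: [-1.5, 0.2, 5.0]
opening: 0.646
grasp_force: 30.0
```

{"op": "step_arm", "data": {"steps": [[0,0,-0.08,0,0,0,1],[0,0,-0.18,0,0,0,1],[0,0,-0.28,0,0,0,1],[0,0,-0.38,0,0,0,1],[0,0,-0.48,0,0,0,1],[0,0,-0.58,0,0,0,1],[0,0,-0.58,0,0,0,1],[0,0,-0.58,0,0,0,1]]}}

```text
time_s: 42.58
position: [0.6659, -0.0779, 0.2044]
tcp_rot: [[0.088, 0.996, 0.004], [0.996, -0.088, -0.001], [-0.001, 0.004, -1.0]]
force: [-0.8, -0.4, -2.1]
opening: 0.64
grasp_force: 30.0
```

```bash
python3 -c "
from h import *
s=read_state();print(s['position'],s['force'],s['opening'],s['grasp_force'])
plan((.57,.12,.21,40),(.4845,.297,.21,84),(.4845,.297,.165,84))"
```

```text
[ 0.66586452 -0.07791072  0.20439035] [-0.78224458 -0.37537282 -2.13784493] 0.6397153044046783 29.999785562977195
[0.629, -0.376, -0.019] turn z -1.0 rows>= 7 TOO FAR
[0.635, 0.161, 0.0] turn z -0.978 rows>= 7 
[0.0, 0.0, 0.15] turn z 0.0 rows>= 2
```

{"op": "step_arm", "data": {"steps": [[0.079,-0.047,-0.002,0,0,-0.124,1],[0.157,-0.094,-0.005,0,0,-0.248,1],[0.236,-0.141,-0.007,0,0,-0.371,1],[0.315,-0.188,-0.01,0,0,-0.495,1],[0.393,-0.235,-0.012,0,0,-0.619,1],[0.472,-0.282,-0.014,0,0,-0.743,1],[0.55,-0.329,-0.017,0,0,-0.866,1],[0.629,-0.376,-0.019,0,0,-0.99,1]]}}

```text
time_s: 43.25
position: [0.5667, 0.1212, 0.2058]
tcp_rot: [[-0.64, 0.768, -0.006], [0.768, 0.64, -0.0], [0.003, -0.004, -1.0]]
force: [0.6, -0.5, -2.2]
opening: 0.642
grasp_force: 30.0
```

{"op": "step_arm", "data": {"steps": [[0.079,0.02,0,0,0,-0.122,1],[0.159,0.04,0,0,0,-0.244,1],[0.238,0.06,0,0,0,-0.367,1],[0.318,0.08,0,0,0,-0.489,1],[0.397,0.1,0,0,0,-0.611,1],[0.476,0.121,0,0,0,-0.733,1],[0.556,0.141,0,0,0,-0.856,1],[0.635,0.161,0,0,0,-0.978,1]]}}

```text
time_s: 43.92
position: [0.4828, 0.2983, 0.2058]
tcp_rot: [[-0.994, 0.108, -0.005], [0.108, 0.994, -0.002], [0.005, -0.002, -1.0]]
force: [0.1, 0.4, -2.5]
opening: 0.642
grasp_force: 30.0
```

{"op": "step_arm", "data": {"steps": [[0,0,0.06,0,0,0,1],[0,0,0.12,0,0,0,1],[0,0,0.12,0,0,0,1],[0,0,0.12,0,0,0,1]]}}

```text
time_s: 44.25
position: [0.4831, 0.2972, 0.1699]
tcp_rot: [[-0.994, 0.112, -0.006], [0.112, 0.994, -0.002], [0.006, -0.003, -1.0]]
force: [0.3, -0.6, -0.0]
opening: 0.635
grasp_force: 30.0
```

```bash
python3 -c "
from h import *
s=read_state();print(s['position'],s['force'],s['opening'],s['grasp_force'])
plan((.483,.2965,.13,84))"
```

```text
[0.4830587  0.29719514 0.16991102] [ 0.27574097 -0.6493804  -0.01673648] 0.635284183015128 29.999795383773744
[-0.0, -0.002, 0.133] turn z -0.01 rows>= 1
```

{"op": "step_arm", "data": {"steps": [[0,0,0,0,0,0,1],[0,0,0,0,0,0,1],[0,0,0,0,0,0,1]]}}

```text
time_s: 44.5
position: [0.4857, 0.2978, 0.1732]
tcp_rot: [[-0.994, 0.113, 0.001], [0.113, 0.994, 0.0], [-0.001, 0.001, -1.0]]
force: [0.0, -0.1, -2.0]
opening: 0.636
grasp_force: 30.0
```

```bash
python3 -c "
from h import *
s=read_state();print(s['position'],s['force'],s['moment'],s['opening'],s['grasp_force'])
c=grab('side','s17.png');t=grab('top','t17.png');
g=masks(c)[2];print(rect(c,box(g,200,200,350,330),.1)[4], w2px(c,(.508,.2966,.1)))
p=np.array(s['position']);print(w2px(c,p-[0,0,.03]),w2px(t,p-[0,0,.0]))
"
```

```text
[0.4857485  0.29775005 0.17322471] [ 0.01827706 -0.09975868 -2.02573398] [0.07080744 0.05182874 0.04926264] 0.6359148789703338 29.99991532880813
[266.2 308.1] (np.float64(267.06114103223746), np.float64(298.7923426367226))
(np.float64(280.81774813389046), np.float64(281.5730630460699)) (np.float64(93.21624434894761), np.float64(252.13642069066287))
```

{"op": "step_arm", "data": {"steps": [[0.009,0,0.05,0,0,0,1],[0.009,0,0.09,0,0,0,1],[0.009,0,0.12,0,0,0,1],[0.009,0,0.12,0,0,0,1],[0.009,0,0.12,0,0,0,1]]}}

```text
time_s: 45.02
position: [0.4824, 0.2981, 0.1364]
tcp_rot: [[-0.994, 0.113, -0.001], [0.113, 0.994, -0.0], [0.001, -0.0, -1.0]]
force: [-0.0, 0.4, -1.9]
opening: 0.638
grasp_force: 30.0
```

{"op": "step_arm", "data": {"steps": [[0,0,0.005,0,0,0,1],[0,0,0.01,0,0,0,1],[0,0,0.01,0,0,0,1],[0,0,0.01,0,0,0,1]]}}

```text
time_s: 45.35
position: [0.4826, 0.2982, 0.1339]
tcp_rot: [[-0.994, 0.113, 0.001], [0.113, 0.994, 0.0], [-0.001, 0.0, -1.0]]
force: [0.7, 0.1, -1.8]
opening: 0.64
grasp_force: 30.0
```

{"op": "step_arm", "data": {"steps": [[0,0,0.004,0,0,0,1],[0,0,0.008,0,0,0,1],[0,0,0.008,0,0,0,1],[0,0,0.008,0,0,0,1]]}}

```text
time_s: 45.68
position: [0.4823, 0.2982, 0.131]
tcp_rot: [[-0.994, 0.112, -0.0], [0.112, 0.994, -0.0], [0.0, -0.0, -1.0]]
force: [-0.8, -0.2, -1.6]
opening: 0.64
grasp_force: 30.0
```

{"op": "step_arm", "data": {"steps": [[0,0,0.003,0,0,0,-1],[0,0,0.003,0,0,0,-1],[0,0,0.003,0,0,0,-1],[0,0,0.003,0,0,0,-1],[0,0,-0.08,0,0,0,-1],[0,0,-0.16,0,0,0,-1],[0,0,-0.24,0,0,0,-1],[0,0,-0.24,0,0,0,-1]]}}

```text
time_s: 46.35
position: [0.4853, 0.2994, 0.2079]
tcp_rot: [[-0.994, 0.112, 0.009], [0.112, 0.994, 0.003], [-0.009, 0.004, -1.0]]
force: [1.3, 0.9, 0.3]
opening: 0.994
grasp_force: 0.0
```

```bash
python3 -c "
from h import *
s=read_state();print(s['position'],s['force'],s['opening'],s['grasp_force'])
c=grab('top','t18.png');r,b,g=masks(c)
for n,m in(('red',r),('blue',b),):
    try: print(n,rect(c,box(m,195,245,325,320),.026))
    except Exception as e: print(n,e)
print('mat',rect(c,box(g,195,245,325,310),.002))
plan((.48,.12,.19,40),(.415,-.02,.13,2))"
```

```text
[0.48525086 0.2993952  0.20785215] [1.32173653 0.88931558 0.29149071] 0.9935149226636191 0.0
red (array([0.4071, 0.0788, 0.026 ]), np.float64(90.8), np.float64(0.029), np.float64(0.024), array([213., 282.], dtype=float32))
blue (array([ 0.4129, -0.0923,  0.026 ]), np.float64(90.8), np.float64(0.029), np.float64(0.021), array([285. , 280.5], dtype=float32))
mat (array([ 0.4437, -0.0264,  0.002 ]), np.float64(90.8), np.float64(0.249), np.float64(0.068), array([258., 266.], dtype=float32))
[-0.053, -0.594, 0.053] turn z 0.968 rows>= 7 
[-0.218, -0.466, 0.2] turn z 0.844 rows>= 6
```

The bar was knocked to about (0.410, -0.007), so I regrasp it and put it back.

{"op": "step_arm", "data": {"steps": [[-0.007,-0.074,0.007,0,0,0.121,-1],[-0.013,-0.148,0.013,0,0,0.242,-1],[-0.02,-0.222,0.02,0,0,0.363,-1],[-0.026,-0.297,0.026,0,0,0.484,-1],[-0.033,-0.371,0.033,0,0,0.605,-1],[-0.04,-0.445,0.04,0,0,0.726,-1],[-0.046,-0.52,0.046,0,0,0.847,-1],[-0.053,-0.594,0.053,0,0,0.968,-1]]}}

```text
time_s: 47.07
position: [0.4772, 0.1183, 0.1862]
tcp_rot: [[-0.639, 0.769, -0.002], [0.769, 0.639, -0.0], [0.001, -0.002, -1.0]]
force: [0.6, 0.9, -0.1]
opening: 0.998
grasp_force: 0.0
```

{"op": "step_arm", "data": {"steps": [[-0.036,-0.078,0.033,0,0,0.14,-1],[-0.073,-0.155,0.067,0,0,0.28,-1],[-0.11,-0.233,0.1,0,0,0.42,-1],[-0.145,-0.31,0.133,0,0,0.56,-1],[-0.18,-0.388,0.167,0,0,0.7,-1],[-0.218,-0.466,0.2,0,0,0.844,-1],[-0.218,-0.466,0.2,0,0,0.844,-1],[-0.218,-0.466,0.2,0,0,0.844,-1]]}}

```text
time_s: 47.73
position: [0.4119, -0.0212, 0.1264]
tcp_rot: [[-0.033, 0.999, -0.003], [0.999, 0.033, 0.001], [0.001, -0.003, -1.0]]
force: [0.9, 0.5, 0.7]
opening: 1.002
grasp_force: 0.0
```

```bash
python3 -c "
from h import *
s=read_state();print(s['position'],s['opening'])
plan((.411,-.007,.08,1.9),(.411,-.007,.031,1.9))
c=grab('top','t19.png');im=np.asarray(c['image']).astype(int);R,G,B=im[...,0],im[...,1],im[...,2]
r,b,g=masks(c)
V=im.max(2);S=V-im.min(2)
reg=lambda m:box(m,80,180,150,310)
print('grey?',rect(c,reg((S<25)&(V>60)&(V<175)),.13))
print('green',np.argwhere(reg(g)).mean(0),reg(g).sum(),'yellow',reg(yel(c)).sum())
print('blue',rect(c,box(b,195,245,325,320),.026))
grab('side','s19.png')"
```

```text
[ 0.41194301 -0.0212029   0.12635119] 1.0020975739467035
[0.047, -0.002, 0.155] turn z -0.0 rows>= 2 
[0.0, 0.0, 0.163] turn z -0.0 rows>= 2 
grey? (array([0.4829, 0.2829, 0.13  ]), np.float64(173.4), np.float64(0.126), np.float64(0.089), array([109.5, 252.1], dtype=float32))
green [219.64444444 114.80277778] 360 yellow 60
blue (array([ 0.4117, -0.0923,  0.026 ]), np.float64(90.8), np.float64(0.029), np.float64(0.024), array([285., 281.], dtype=float32))
```

{"op": "step_arm", "data": {"steps": [[0.047,-0.003,0.1,0,0,0,-1],[0.047,-0.003,0.2,0,0,0,-1],[0.047,-0.003,0.28,0,0,0,-1],[0.047,-0.003,0.316,0,0,0,-1],[0.047,-0.003,0.316,0,0,0,-1],[0.047,-0.003,0.316,0,0,0,1],[0.047,-0.003,0.316,0,0,0,1],[0.047,-0.003,0.316,0,0,0,1]]}}

```text
time_s: 48.5
position: [0.4125, -0.0063, 0.0334]
tcp_rot: [[-0.036, 0.999, 0.002], [0.999, 0.036, -0.001], [-0.001, 0.002, -1.0]]
force: [-1.0, 0.0, 0.9]
opening: 0.847
grasp_force: 0.0
```

{"op": "step_arm", "data": {"steps": [[0,0,0,0,0,0,1],[0,0,0,0,0,0,1],[0,0,0,0,0,0,1],[0,0,0,0,0,0,1],[0,0,0,0,0,0,1],[0,0,0,0,0,0,1],[0,0,0,0,0,0,1],[0,0,0,0,0,0,1]]}}

```text
time_s: 49.17
position: [0.4109, -0.0064, 0.0324]
tcp_rot: [[-0.035, 0.999, -0.002], [0.999, 0.035, 0.0], [0.001, -0.002, -1.0]]
force: [-0.3, -0.4, 2.9]
opening: 0.251
grasp_force: 23.7
```

{"op": "step_arm", "data": {"steps": [[0,0,0,0,0,0,1],[0,0,0,0,0,0,1],[0,0,0,0,0,0,1],[0,0,0,0,0,0,1],[0,0,-0.04,0,0,0,1],[0,0,-0.08,0,0,0,1],[0,0,-0.08,0,0,0,1]]}}

```text
time_s: 49.75
position: [0.413, -0.0068, 0.0575]
tcp_rot: [[-0.035, 0.999, 0.004], [0.999, 0.035, -0.001], [-0.001, 0.004, -1.0]]
force: [1.0, 0.8, -2.5]
opening: 0.251
grasp_force: 30.0
```

```bash
python3 -c "
from h import *
s=read_state();print(s['position'],s['force'],s['opening'],s['grasp_force'])
plan((.44,-.027,.054,2),(.44,-.027,.033,2))"
```

```text
[ 0.41296097 -0.00680163  0.05746646] [ 0.95748509  0.76597626 -2.47667965] 0.2512337666109111 29.996137619018555
[-0.07, 0.088, 0.012] turn z 0.0 rows>= 1 
[0.0, 0.0, 0.07] turn z 0.0 rows>= 1
```

{"op": "step_arm", "data": {"steps": [[-0.035,0.044,0,0,0,0,1],[-0.07,0.088,0,0,0,0,1],[-0.07,0.088,0,0,0,0,1],[-0.07,0.088,0.04,0,0,0,1],[-0.07,0.088,0.07,0,0,0,1],[-0.07,0.088,0.078,0,0,0,1],[-0.07,0.088,0.078,0,0,0,1],[-0.07,0.088,0.078,0,0,0,1]]}}

```text
time_s: 50.42
position: [0.4379, -0.0262, 0.0326]
tcp_rot: [[-0.035, 0.999, -0.002], [0.999, 0.035, 0.001], [0.001, -0.002, -1.0]]
force: [0.4, 0.1, -1.8]
opening: 0.253
grasp_force: 30.0
```

{"op": "step_arm", "data": {"steps": [[0,0,0,0,0,0,-1],[0,0,0,0,0,0,-1],[0,0,0,0,0,0,-1],[0,0,0,0,0,0,-1],[0,0,-0.1,0,0,0,-1],[0,0,-0.2,0,0,0,-1],[0,0,-0.3,0,0,0,-1],[0,0,-0.4,0,0,0,-1]]}}

```text
time_s: 51.08
position: [0.4382, -0.0264, 0.1542]
tcp_rot: [[-0.035, 0.999, -0.001], [0.999, 0.035, 0.0], [0.0, -0.001, -1.0]]
force: [0.6, -0.8, -0.8]
opening: 0.772
grasp_force: 0.0
```

{"op": "step_arm", "data": {"steps": [[-0.12,0,0,0,0,0,-1],[-0.24,0,0,0,0,0,-1],[-0.36,0,0,0,0,0,-1],[-0.48,0,0,0,0,0,-1],[-0.6,0,-0.1,0,0,0,-1],[-0.72,0,-0.2,0,0,0,-1],[-0.84,0,-0.2,0,0,0,-1],[-0.84,0,-0.2,0,0,0,-1]]}}

```text
time_s: 51.75
position: [0.4502, -0.2872, 0.2162]
tcp_rot: [[-0.031, 0.999, 0.008], [0.999, 0.031, -0.011], [-0.011, 0.008, -1.0]]
force: [-0.2, -0.8, 0.1]
opening: 1.0
grasp_force: 0.0
```

```bash
python3 -c "
from h import *
s=read_state();print(s['position'],s['force'],s['opening'])
c=grab('top','t20.png');d=grab('side','s20.png');r,b,g=masks(c)
for n,m in(('red',r),('blue',b),):
    try: print(n,rect(c,box(m,195,245,325,320),.026))
    except Exception as e: print(n,e)
print('mat',rect(c,box(g,195,240,325,310),.002))
t=cv2.imread('pics/t20.png');u=cv2.imread('pics/s20.png')
A=cv2.resize(t[185:310,70:330],(800,385),interpolation=cv2.INTER_CUBIC)
B=cv2.resize(u[200:390,190:370],(400,422)[::1])[:215*2]
B=cv2.resize(u[225:375,190:370],(258,215),interpolation=cv2.INTER_CUBIC);C=cv2.resize(u[180:290,280:400],(235,215),interpolation=cv2.INTER_CUBIC)
D=cv2.resize(u[100:290,120:380],(294,215))
D=np.hstack([B,C,D]);D=cv2.copyMakeBorder(D,0,0,0,800-D.shape[1],0)
cv2.imwrite('pics/m20.png',np.vstack([A,D]))"
```

```text
[ 0.45022725 -0.28718976  0.21621606] [-0.19937015 -0.84552553  0.07887494] 1.0002259332959877
red (array([0.4345, 0.0579, 0.026 ]), np.float64(90.8), np.float64(0.029), np.float64(0.021), array([222. , 270.5], dtype=float32))
blue (array([ 0.4416, -0.1121,  0.026 ]), np.float64(90.8), np.float64(0.026), np.float64(0.021), array([293.5, 268.5], dtype=float32))
mat (array([ 0.4402, -0.0277,  0.002 ]), np.float64(92.3), np.float64(0.248), np.float64(0.069), array([258.5, 267.5], dtype=float32))
```

View pics/m20.png

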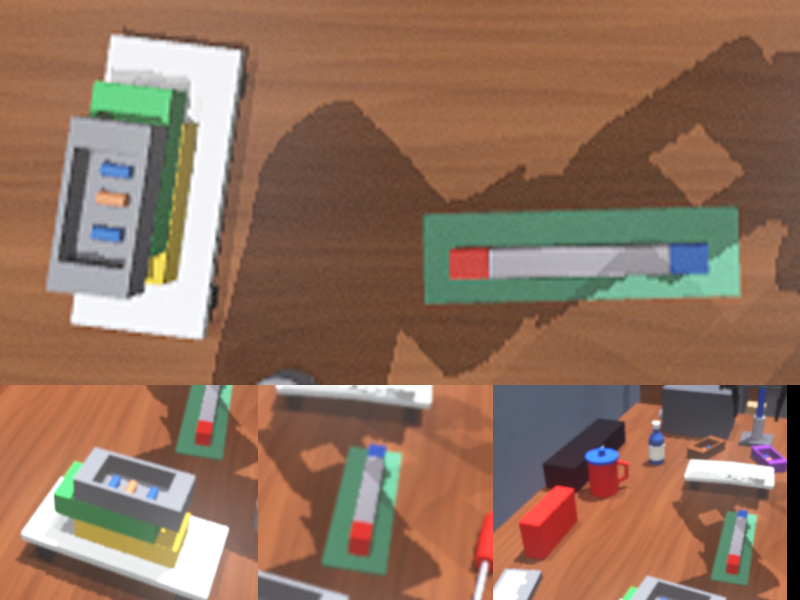

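The last view shows a straight pile of yellow, green and grey on the flat left riser, alternately shifted. The bar is centred on its mat (580,260) and the mug is upright. A quick numeric check of grey, then I hand in.

```bash
python3 -c "
from h import *
c=grab('top')
P=np.array([px2w(c,70+x*.325,185+y*125/385,.13) for x,y in((70,117),(165,122),(128,297),(47,290))])
m=P.mean(0);L=(P[0]+P[1]-P[2]-P[3])[:2];print(m,np.degrees(np.arctan2(L[1],L[0])))
ok=abs(m[0]-.482)<.01 and abs(m[1]-.297)<.01
print(ok, hand_in() if ok else '')"
```

```text
[0.48289746 0.29613037 0.13      ] -8.045747420881877
the job is handed in; nothing more can be done
True None
```

The job is handed in: the right riser rocked and is the bowed one, so the yellow, green and grey trays (orange was absent) are stacked on the flat left riser, the straightedge is back on its mat, and the red mug was left alone.

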